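Pack energy cells into a round module tin and clip it shut

TASK

Pack every loose energy cell standing upright in the round module tin in close hexagonal order, each on one of the printed circles and with the middle circle filled. When all are in, take the hand pusher and with its foot press both yellow clips fully home, never pressing a clip with the gripper or arm itself, then stand the pusher upright in the green holder cup. Leave the tape roll, screwdriver and spray can where they are.

Things in the scene. Friction and masses are not known exactly. Their poses are not given: they have to be found in the camera images.
- nest: fixed base 10 mm thick, yaw within 0.5 rad, with a round steel tin (inner diameter 176, rim 54, inner floor 14 mm above the table). Tin floor: seven 54 mm printed circles, one middle, six round it, 58 mm pitch; six domed pins (7 mm thick, 16 mm high) in the gaps round the middle circle. Black clip housings, 48 mm square, 123 mm from the centre on its -x and +x side. Origin under the tin's centre
- slot0 (a point): centre of the middle printed circle, on the tin's inner floor (14 mm above the table)
- slot1 (a point): centre of ring circle 1 on the tin's inner floor, 58 mm from the middle, 0 degrees counter-clockwise from the nest's x axis
- slot2 (a point): centre of ring circle 2 on the tin's inner floor, 58 mm from the middle, 60 degrees counter-clockwise from the nest's x axis
- slot3 (a point): centre of ring circle 3 on the tin's inner floor, 58 mm from the middle, 120 degrees counter-clockwise from the nest's x axis
- slot4 (a point): centre of ring circle 4 on the tin's inner floor, 58 mm from the middle, 180 degrees counter-clockwise from the nest's x axis
- slot5 (a point): centre of ring circle 5 on the tin's inner floor, 58 mm from the middle, 240 degrees counter-clockwise from the nest's x axis
- slot6 (a point): centre of ring circle 6 on the tin's inner floor, 58 mm from the middle, 300 degrees counter-clockwise from the nest's x axis
- cell_a: loose aluminium energy cell: an upright can 54 mm in diameter and 50 mm high (the lowest 4 mm is only 49 mm in diameter), with an orange terminal post 18 mm in diameter and 30 mm high on the middle of its top (80 mm in all), 0.2 kg; origin at the centre of its underside, z up; on the table to the robot's left; may be absent (5 to 7 of cell_a to cell_g are there)
- cell_b: loose aluminium energy cell: an upright can 54 mm in diameter and 50 mm high (the lowest 4 mm is only 49 mm in diameter), with an orange terminal post 18 mm in diameter and 30 mm high on the middle of its top (80 mm in all), 0.2 kg; origin at the centre of its underside, z up; on the table to the robot's left; may be absent (5 to 7 of cell_a to cell_g are there)
- cell_c: loose aluminium energy cell: an upright can 54 mm in diameter and 50 mm high (the lowest 4 mm is only 49 mm in diameter), with an orange terminal post 18 mm in diameter and 30 mm high on the middle of its top (80 mm in all), 0.2 kg; origin at the centre of its underside, z up; on the table to the robot's left; may be absent (5 to 7 of cell_a to cell_g are there)
- cell_d: loose aluminium energy cell: an upright can 54 mm in diameter and 50 mm high (the lowest 4 mm is only 49 mm in diameter), with an orange terminal post 18 mm in diameter and 30 mm high on the middle of its top (80 mm in all), 0.2 kg; origin at the centre of its underside, z up; on the table to the robot's left; may be absent (5 to 7 of cell_a to cell_g are there)
- cell_e: loose aluminium energy cell: an upright can 54 mm in diameter and 50 mm high (the lowest 4 mm is only 49 mm in diameter), with an orange terminal post 18 mm in diameter and 30 mm high on the middle of its top (80 mm in all), 0.2 kg; origin at the centre of its underside, z up; on the table to the robot's left; may be absent (5 to 7 of cell_a to cell_g are there)
- cell_f: loose aluminium energy cell: an upright can 54 mm in diameter and 50 mm high (the lowest 4 mm is only 49 mm in diameter), with an orange terminal post 18 mm in diameter and 30 mm high on the middle of its top (80 mm in all), 0.2 kg; origin at the centre of its underside, z up; on the table to the robot's left; may be absent (5 to 7 of cell_a to cell_g are there)
- cell_g: loose aluminium energy cell: an upright can 54 mm in diameter and 50 mm high (the lowest 4 mm is only 49 mm in diameter), with an orange terminal post 18 mm in diameter and 30 mm high on the middle of its top (80 mm in all), 0.2 kg; origin at the centre of its underside, z up; on the table to the robot's left; may be absent (5 to 7 of cell_a to cell_g are there)
- clip_near (a joint): the snap-in yellow hold-down clip on the nest's -x (robot) side: how far it is pressed down into its housing (m): up to 0.002 at the start, 0.010 when fully home on its stop. It resists with about 9 N (somewhat more when pushed fast), stays where it is left and does not spring back
- clip_near_top (a point): centre of the flat top (36 x 36 mm, black 24 mm dot) of the clip on the nest's -x (robot) side; 66 mm above the table when the joint reads 0, 56 mm (flush with the housing's top) when home
- clip_far (a joint): the snap-in yellow hold-down clip on the nest's +x side: how far it is pressed down into its housing (m): up to 0.002 at the start, 0.010 when fully home on its stop. It resists with about 9 N (somewhat more when pushed fast), stays where it is left and does not spring back
- clip_far_top (a point): centre of the flat top (36 x 36 mm, black 24 mm dot) of the clip on the nest's +x side; 66 mm above the table when the joint reads 0, 56 mm (flush with the housing's top) when home
- pusher: hand pusher, 160 mm tall, 0.25 kg, standing upright on the table at the start: flat rubber foot 40 mm in diameter and 14 mm high, steel shaft 14 mm in diameter, red round handle 24 mm in diameter from 100 to 160 mm above the foot's underside; origin at the centre of the foot's underside, z up along the shaft
- cup_floor (a point): centre of the inner floor (6 mm above the table) of the green round holder cup, which is fixed upright on the table: outer diameter 80 mm, inner diameter 72 mm, rim 90 mm above the table
- tape_roll: amber tape roll lying flat, 90 mm in diameter, 25 mm high, loose; origin at the centre of its underside; a bystander
- screwdriver: screwdriver lying on the table, about 200 mm long, loose; a bystander
- contact_spray: closed blue spray can standing upright, 54 mm in diameter, 160 mm high, loose; origin at the centre of its underside; a bystander

How it is judged:
By the outcome, as a careful person would: the job done as asked, in the order asked, and still so for the second after the job is handed in, with the robot touching nothing.
Of cell_a, cell_b, cell_c, cell_d, cell_e, cell_f, cell_g only 5 to 7 are there at a start; the rules pass over those that are not, and their reading is None.
At some moment in a run one of cell_a, cell_b, cell_c, cell_d, cell_e, cell_f, cell_g may be knocked a few centimetres aside while the robot is not near it.
It also fails if it takes over 208 s, if anything falls off the work surface, if the arm or the gripper's body presses on something with over 40 N, if the wrist force passes 120 N, or if a joint passes its speed limit or range.

ROBOT

A 7-joint arm with a two-finger parallel gripper is mounted at the origin on the work surface. World frame = base frame: x ahead of the robot, y to its left, z up, the work surface at z = 0. Lengths are in m, angles in rad, forces in N, time in s.
With the tool pointing down it reaches from about 0.4 to 0.875 m from the base axis. Payload 19.3 kg.
Tool frame: the origin (TCP) lies at the very end of the fingers, on their centre line; the grasp point (between the pads) lies 19 mm behind it (robot.tcp_to_grasp is the distance from the TCP to the grasp point, in m); x points along the fingers, y is the direction in which the jaws open and shut, and the axes are right-handed (so a half turn about x gives the same grasp; the last joint's range is limited). The gripper opens to 85 mm and grips with 20 to 120 N. Pads are 22 mm wide; open, the fingers measure 114 mm over their backs; the gripper's body (76 mm by 85 mm) begins 54 mm behind the grasp point. The pads swing forward as they close: fully open they stand 13 mm farther back than shut.
Start: joints at [-1.286, 0.521, -0.036, 1.599, 0.021, 1.021, -0.113], TCP at [0.217, 0.586, 0.208] pointing down, gripper open.
Joint ranges: [-2.91, 2.91], [-0.3, 2.13], [-1.5, 1.42], [0.17, 2.43], [-1.26, 4.41], [0.16, 1.93], [-2.52, 2.52]. Speed limits (rad/s): [1.89, 1.89, 2.39, 2.39, 3.01, 3.01, 3.01].

INTERFACE

Orientations are given as [roll, pitch, yaw] about the fixed x, y, z axes, in that order (R = Rz(yaw) Ry(pitch) Rx(roll)).
In Python, from rig import robot gives the robot as it stands. The module is installed in compiled form; this text tells all that it offers.
- The arm moves only by the tool send_rows, never from a script. Its argument "moves" is text: rows parted by semicolons, each of 7 numbers parted by spaces: the closure in counts, from 0 (fully open) to 255 (shut), then the shift along the world's x, y, z in mm, then the turn, a rotation vector about the world's x, y, z in rad. In form: grip dx dy dz ax ay az; .... A call has 1 to 5 rows; each row is the pose to reach, as a shift and turn from the pose measured when the call began; what a row does not reach only later rows make up. A row lasts 1/10 s, in which the tool goes at most 50 mm and 8.59 degrees, less where a joint would pass 70% of its speed; a pose out of reach is approached as far as the arm can. A call with a gripper value outside its range is refused whole. The fingers move at their own pace and stop on an object; "force" is the grip in N (left out, the last holds). Time passes only in rows, so rows that repeat a pose let the fingers close. It gives the time, the measured TCP pose, the force and the opening at its end, in the units of the state.
- robot.observe(): the state, without advancing time (a new reading comes with each control period).
- robot.snapshot(name): name is "scene" or "top" or "wrist"; returns a dict with "pixels" (384x512x3 uint8, red, green, blue), "intrinsics" (3x3 intrinsics, pixels), "xyz" and "orientation" of the camera in the world; the wrist camera has in their place "T_tool_cam" (4x4, takes a point from camera to tool coordinates, whose origin is the TCP and whose axes are the tool frame's). Camera axes: x right, y down, z forward; pixel columns grow to the right and rows downward; lengths in m; the calibration is good to about 2 mm. A picture is of the moment at which its call begins: read the wrist's pose just before it. There is no depth.
- robot.close_job(): hands the job in, once; it reports no verdict.
The state is a dict: "clock": time; "qpos": joint angles; "joint_velocities": joint speeds; "tau": joint torques, N m; "position": TCP position; "orientation": TCP orientation; "force": force on the tool from outside, world axes, zero at the start; "torque": the same for the moment, N m; "gripper_width": opening from 0.0 (shut) to 1.0 (fully open).
Only numpy, scipy, OpenCV 4.12 (cv2) and the standard library are available. Lean on these libraries where they do the work, as an engineer would, in place of code of your own. Each camera call takes 0.05 s, during which the arm holds its last target. There are 200 camera calls.

## Working session

There is one attempt and no reset: what is moved stays moved. The work goes in short steps, Python scripts to look and compute and a tool call to move; the robot and the scene stay as the last step left them, time stands still between calls to the robot, and variables do not carry over. Pictures are saved under pics/ and viewed, about 12 in all and at most 16, crops included, and the job is handed in when it is done.

Besides the shell and the picture viewer there is one more tool, called after ">>>" in YAML: its name, and indented under it one key for each argument. send_rows: Moves the arm, as the interface text tells. Its arguments: {"type":"object","properties":{"moves":{"type":"string"},"force":{"type":"number"}},"required":["moves"]}

```bash
mkdir -p pics; ls; cat > h.py <<'E'
import numpy as np, cv2
from scipy.spatial.transform import Rotation as R
from rig import robot
def snap(n,f=None):
    st=robot.observe(); s=robot.snapshot(n)
    if f: cv2.imwrite('pics/'+f,s['pixels'][:,:,::-1])
    K=np.array(s['intrinsics'])
    if n=='wrist':
        T=np.eye(4);T[:3,:3]=R.from_euler('xyz',st['orientation']).as_matrix();T[:3,3]=st['position']
        T=T@np.array(s['T_tool_cam'])
    else:
        T=np.eye(4);o=np.array(s['orientation'])
        T[:3,:3]=o if o.shape==(3,3) else R.from_euler('xyz',o).as_matrix();T[:3,3]=s['xyz']
    return s['pixels'],K,T
def ray(K,T,u,v,z):
    d=T[:3,:3]@np.linalg.solve(K,[u,v,1.]);return T[:3,3]+d*(z-T[2,3])/d[2]
def proj(K,T,p):
    q=K@(T[:3,:3].T@(np.asarray(p,float)-T[:3,3]));return q[:2]/q[2]
E
python3 - <<'E'
from h import *
print({k:np.round(v,3) for k,v in robot.observe().items()})
for n in('scene','top','wrist'):
    p,K,T=snap(n,n+'0.png');print(n,K.round(1).tolist(),T.round(3).tolist())
E
```

```text
pics
{'clock': np.float64(0.0), 'qpos': array([-1.286,  0.522, -0.036,  1.6  ,  0.021,  1.021, -0.113]), 'joint_velocities': array([ 0.   , -0.001, -0.002,  0.001,  0.002, -0.001,  0.   ]), 'tau': array([ 0.0000e+00, -9.2711e+01,  1.9800e+00, -3.6994e+01,  1.8000e-02,
        8.0000e-03, -0.0000e+00]), 'position': array([0.217, 0.586, 0.207]), 'orientation': array([-1.469,  1.57 , -1.824]), 'force': array([-0.379,  1.099,  0.4  ]), 'torque': array([ 0.017, -0.009,  0.045]), 'gripper_width': np.float64(0.999)}
scene [[368.7, 0.0, 263.0], [0.0, 368.7, 190.8], [0.0, 0.0, 1.0]] [[0.411, 0.511, -0.755, 1.301], [0.912, -0.226, 0.343, -0.278], [0.005, -0.83, -0.558, 0.635], [0.0, 0.0, 0.0, 1.0]]
top [[464.9, 0.0, 250.1], [0.0, 464.9, 202.7], [0.0, 0.0, 1.0]] [[-0.013, -0.991, 0.131, 0.365], [-1.0, 0.013, 0.002, 0.089], [-0.004, -0.131, -0.991, 1.455], [0.0, 0.0, 0.0, 1.0]]
wrist [[292.6, 0.0, 253.9], [0.0, 292.6, 193.9], [0.0, 0.0, 1.0]] [[0.347, 0.887, 0.304, 0.138], [0.938, -0.328, -0.112, 0.615], [0.0, 0.324, -0.946, 0.374], [0.0, 0.0, 0.0, 1.0]]
```

View pics/top0.png

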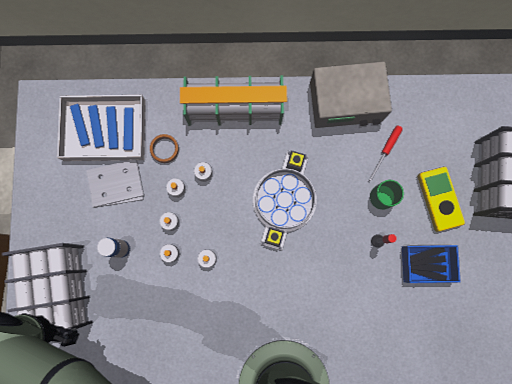

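View pics/scene0.png

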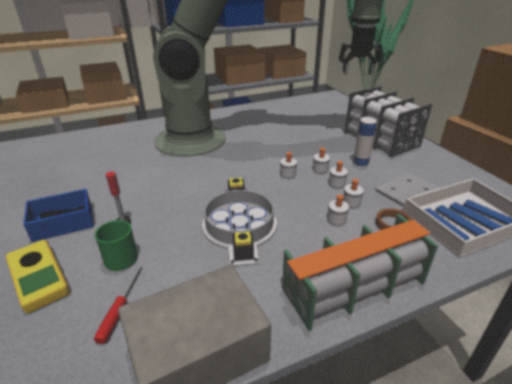

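View pics/wrist0.png

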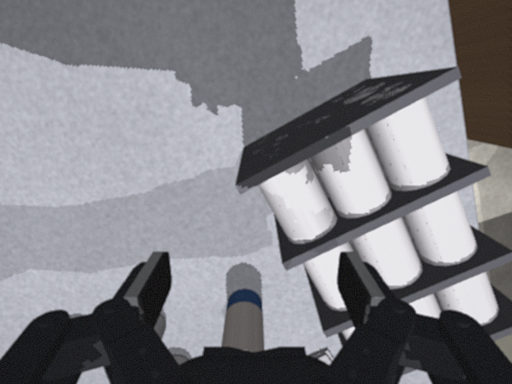

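```bash
cat >> h.py <<'E'
def orange(p,T,K,z=.08,amin=4):
    h=cv2.cvtColor(p,cv2.COLOR_RGB2HSV).astype(int)
    m=((h[...,0]>=4)&(h[...,0]<=17)&(h[...,1]>140)&(h[...,2]>110)).astype(np.uint8)
    n,l,s,c=cv2.connectedComponentsWithStats(m,connectivity=8)
    return [(c[i].round(1).tolist(),int(s[i,4]),(ray(K,T,*c[i],z)[:2]*1000).round(1).tolist()) for i in range(1,n) if s[i,4]>=amin]
E
python3 - <<'E'
from h import *
p,K,T=snap('top')
for o in orange(p,T,K): print(o)
big=cv2.resize(p[130:310,150:450],None,fx=2.6,fy=2.6,interpolation=cv2.INTER_CUBIC)
cv2.imwrite('pics/topz.png',big[:,:,::-1])
h=cv2.cvtColor(p,cv2.COLOR_RGB2HSV).astype(int)
def cc(m,name,z,amin=6):
    n,l,s,c=cv2.connectedComponentsWithStats(m.astype(np.uint8))
    for i in range(1,n):
        if s[i,4]>=amin: print(name,c[i].round(1),s[i],(ray(K,T,*c[i],z)*1000).round(1))
H,S,V=h[...,0],h[...,1],h[...,2]
cc((H>=22)&(H<=35)&(S>150)&(V>120),'yellow',.065)
cc((H>=100)&(H<=125)&(S>60)&(V>60),'blue',.014)
cc(((H<=3)|(H>=175))&(S>150)&(V>100),'red',.16)
cc((H>=45)&(H<=85)&(S>100),'green',.09,40)
E
```

```text
([181.2, 87.2], 5, [908.3, 300.2])
([193.5, 87.0], 16, [908.4, 262.2])
([244.5, 86.0], 8, [909.3, 104.9])
([255.5, 86.0], 10, [908.8, 70.9])
([216.0, 102.0], 17, [859.3, 192.9])
([236.5, 102.0], 22, [858.4, 130.0])
([163.3, 147.8], 150, [717.3, 353.2])
([166.5, 221.7], 6, [492.5, 341.1])
([167.5, 254.8], 4, [394.9, 337.1])
yellow [296.1 159. ] [289 152  15  14  91] [680.5 -49.8  65. ]
yellow [442.6 203. ] [ 420  167   45   64 1101] [ 539.4 -487.    65. ]
yellow [274.5 236.2] [267 230  15  14  94] [446.2  20.8  65. ]
blue [ 79.3 124.4] [ 70 104  20  42 390] [814.9 635.9  14. ]
blue [ 95.5 125.8] [ 88 105  16  43 390] [809.5 583.8  14. ]
blue [111.7 127.1] [106 106  12  43 394] [804.6 531.8  14. ]
blue [128.  128.6] [123 108  10  42 378] [798.8 479.7  14. ]
blue [297.2 159.9] [294 157   6   6   9] [689.3 -58.4  14. ]
blue [284.2 199.5] [258 174  54  52 558] [563.3 -14.4  14. ]
blue [275.2 237.2] [272 234   6   6   9] [445.9  16.   14. ]
blue [114.7 244.7] [110 238   9  17  38] [429.4 512.8  14. ]
blue [127.6 244.9] [125 241   5   9  10] [428.2 472.8  14. ]
blue [431.4 263.8] [ 402  245   59   38 1253] [ 358.4 -461.3   14. ]
red [392.1 139.3] [383 126  19  28 210] [ 712.8 -315.8  160. ]
red [391.5 238. ] [388 235   8   7  52] [ 431.3 -299.4  160. ]
green [438.4 184. ] [426 173  26  23 396] [ 593.3 -468.    90. ]
green [387.2 194. ] [377 180  27  27 355] [ 565.2 -314.5   90. ]
```

View pics/topz.png

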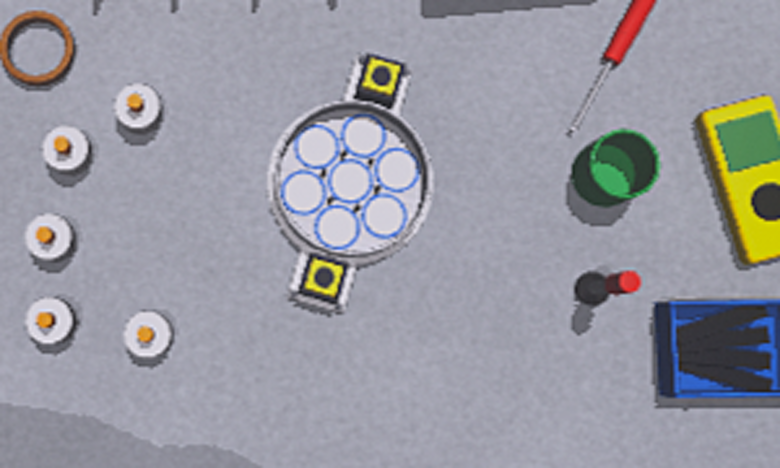

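>>> send_rows:
  moves: "100 26 -35 10 0 0 0;100 53 -71 20 0 0 0;100 80 -107 30 0 0 0;100 107 -143 40 0 0 0;100 133 -178 50 0 0 0"
  force: 40

```text
clock: 0.7
position: [0.351, 0.4061, 0.2578]
orientation: [-1.452, 1.57, -1.807]
force: [0.8, 1.0, 0.3]
gripper_width: 0.609
```

>>> send_rows:
  moves: "100 27 -36 0 0 0 0;100 53 -71 0 0 0 0;100 80 -107 0 0 0 0;100 80 -107 0 0 0 0;100 80 -107 0 0 0 0"

```text
clock: 1.2
position: [0.4314, 0.2984, 0.2577]
orientation: [-1.559, 1.57, -1.916]
force: [-0.3, 0.6, -0.1]
gripper_width: 0.609
```

```bash
sed -i 's/S>140/S>140/; s/(h\[...,1\]>140)&(h\[...,2\]>110)/(h[...,1]>110)\&(h[...,2]>90)/' h.py
python3 - <<'E'
from h import *
print({k:np.round(v,3) for k,v in robot.observe().items() if k!='tau'})
p,K,T=snap('wrist','w1.png')
for o in orange(p,T,K,amin=15): print(o)
p,K,T=snap('top')
for o in orange(p,T,K,amin=4): print('top',o)
E
```

```text
{'clock': np.float64(1.2), 'qpos': array([-0.769,  0.308,  0.065,  1.805, -0.022,  1.03 ,  0.518]), 'joint_velocities': array([-0.036,  0.005, -0.023, -0.003, -0.002,  0.   , -0.009]), 'position': array([0.431, 0.298, 0.258]), 'orientation': array([-1.559,  1.57 , -1.916]), 'force': array([-0.339,  0.58 , -0.077]), 'torque': array([ 0.033,  0.061, -0.002]), 'gripper_width': np.float64(0.609)}
([276.9, 125.3], 42, [394.4, 340.4])
([185.3, 149.9], 142, [383.5, 229.5])
([303.0, 196.4], 74, [487.9, 342.7])
([367.3, 292.9], 95, [657.2, 384.7])
([268.5, 313.9], 197, [643.1, 242.2])
top ([181.5, 87.0], 4, [908.9, 299.3])
top ([193.5, 87.0], 16, [908.4, 262.2])
top ([235.0, 86.0], 27, [909.7, 134.2])
top ([255.5, 86.0], 10, [908.8, 70.9])
top ([286.0, 91.5], 10, [889.8, -22.7])
top ([184.5, 103.0], 4, [857.5, 289.7])
top ([216.0, 102.0], 17, [859.3, 192.9])
top ([246.0, 102.0], 39, [858.0, 100.8])
top ([163.6, 147.9], 207, [717.1, 352.2])
top ([201.9, 169.7], 10, [648.2, 236.1])
top ([174.7, 186.8], 6, [597.0, 317.7])
top ([205.7, 257.9], 22, [384.3, 224.8])
```

View pics/w1.png

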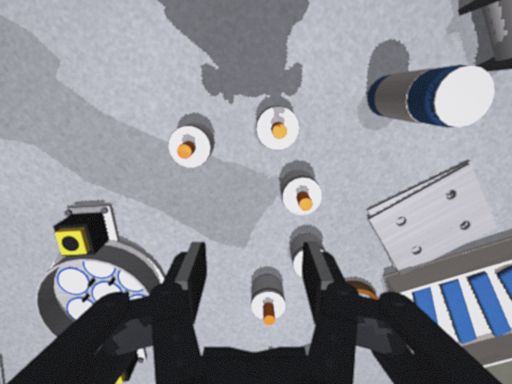

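```bash
cat >> h.py <<'E'
from scipy.optimize import least_squares
A=np.linspace(0,2*np.pi,40)
def sil(K,T,x,y,r,z0,z1):
    P=[proj(K,T,[x+r*np.cos(a),y+r*np.sin(a),z]) for z in(z0,z1) for a in A]
    h=cv2.convexHull(np.float32(P)); m=cv2.moments(h); return np.array([m['m10'],m['m01']])/m['m00'],m['m00']
def cells(p,K,T,dz=0,amin=12):
    "post fits in mm: x,y,area ratio; z offset dz of the cell base"
    h=cv2.cvtColor(p,cv2.COLOR_RGB2HSV).astype(int)
    m=((h[...,0]>=3)&(h[...,0]<=19)&(h[...,1]>110)&(h[...,2]>40)).astype(np.uint8)
    n,l,s,c=cv2.connectedComponentsWithStats(m,connectivity=8); out=[]
    for i in range(1,n):
        if s[i,4]<amin: continue
        g=ray(K,T,*c[i],.07+dz)[:2]
        f=least_squares(lambda q:sil(K,T,*q,.009,.05+dz,.08+dz)[0]-c[i],g,x_scale=.01)
        out.append(((f.x*1000).round(1).tolist(),round(s[i,4]/sil(K,T,*f.x,.009,.05+dz,.08+dz)[1],2),c[i].round(0).tolist()))
    return out
E
python3 - <<'E'
from h import *
for n in('wrist','top'):
    p,K,T=snap(n)
    for o in cells(p,K,T,amin=15 if n=='wrist' else 8):
        if .5<o[1]<1.6: print(n,o)
c=np.array([.5634,-.0145]);yaw=-.293
print('slot0',c)
for k in range(6):
    a=yaw+k*np.pi/3;print('slot',k+1,(c+.058*np.array([np.cos(a),np.sin(a)])).round(4))
r=R.from_euler('xyz',robot.observe()['orientation']).as_matrix();print(r.round(3))
E
```

```text
wrist ([384.4, 226.3], np.float64(0.77), [185.0, 151.0])
wrist ([499.1, 343.2], np.float64(0.6), [303.0, 202.0])
wrist ([662.0, 384.4], np.float64(0.64), [363.0, 290.0])
wrist ([654.9, 238.6], np.float64(0.76), [267.0, 315.0])
top ([652.9, 238.5], np.float64(0.77), [202.0, 169.0])
top ([603.8, 323.5], np.float64(0.75), [174.0, 185.0])
top ([383.8, 226.7], np.float64(0.77), [205.0, 258.0])
slot0 [ 0.5634 -0.0145]
slot 1 [ 0.6189 -0.0313]
slot 2 [0.6057 0.0252]
slot 3 [0.5501 0.042 ]
slot 4 [0.5079 0.0023]
slot 5 [ 0.5211 -0.0542]
slot 6 [ 0.5767 -0.071 ]
[[-0.     0.346  0.938]
 [-0.001  0.938 -0.346]
 [-1.    -0.001 -0.   ]]
```

>>> send_rows:
  moves: "110 -24 -36 -30 0 0 0;110 -47 -72 -70 0 0 0;110 -47 -72 -118 0 0 0;110 -47 -72 -118 0 0 0;110 -47 -72 -118 0 0 0"

```text
clock: 1.9
position: [0.3831, 0.2289, 0.1398]
orientation: [-2.118, 1.568, -2.47]
force: [0.4, -1.2, 0.7]
gripper_width: 0.57
```

```bash
python3 - <<'E'
from h import *
p,K,T=snap('wrist','w2.png')
for o in cells(p,K,T,amin=15):
        if .4<o[1]<1.6: print(o)
print(robot.observe()['position'])
E
```

```text
([402.0, 341.4], np.float64(0.83), [387.0, 172.0])
([384.4, 226.8], np.float64(0.81), [252.0, 198.0])
([500.3, 343.2], np.float64(0.82), [410.0, 266.0])
[0.38392235 0.22943353 0.14075849]
```

View pics/w2.png

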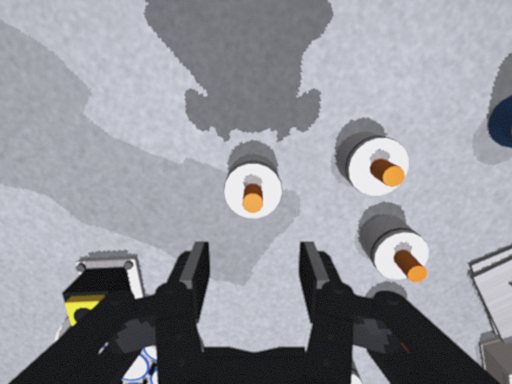

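>>> send_rows:
  moves: "110 0.5 -2.6 -40 0 0 0;110 0.5 -2.6 -75 0 0 0;110 0.5 -2.6 -84 0 0 0;110 0.5 -2.6 -84.5 0 0 0;110 0.5 -2.6 -84.5 0 0 0"

```text
clock: 2.45
position: [0.3854, 0.2277, 0.0578]
orientation: [1.004, 1.569, 0.652]
force: [0.3, 0.3, -0.3]
gripper_width: 0.567
```

>>> send_rows:
  moves: "255 0 0 0 0 0 0;255 0 0 0 0 0 0;255 0 0 0 0 0 0;255 0 0 0 0 0 0;255 0 0 0 0 0 0"
  force: 60

```text
clock: 2.95
position: [0.3854, 0.2278, 0.058]
orientation: [1.016, 1.569, 0.664]
force: [0.0, -0.3, -1.3]
gripper_width: -0.003
```

>>> send_rows:
  moves: "255 0 0 40 0 0 0;255 0 0 80 0 0 0;255 0 0 120 0 0 0;255 0 0 150 0 0 0;255 0 0 150 0 0 0"

```text
clock: 3.45
position: [0.3868, 0.2287, 0.2115]
orientation: [1.03, 1.563, 0.678]
force: [-0.2, 0.2, -0.5]
gripper_width: -0.002
```

```bash
python3 - <<'E'
from h import *
p,K,T=snap('wrist','w3.png')
for o in cells(p,K,T,amin=15):
        if .4<o[1]<1.6: print(o)
st=robot.observe();print(st['position'],st['gripper_width'])
print(proj(K,T,st['position']), T[:3,:3].round(3))
E
```

```text
([402.0, 341.5], np.float64(0.79), [357.0, 151.0])
([500.2, 343.3], np.float64(0.79), [377.0, 228.0])
[0.38607111 0.22822705 0.20952478] 0.0065639761280755545
[253.05559056 231.63530134] [[ 0.344  0.886  0.31 ]
 [ 0.939 -0.327 -0.106]
 [ 0.008  0.328 -0.945]]
```

View pics/w3.png

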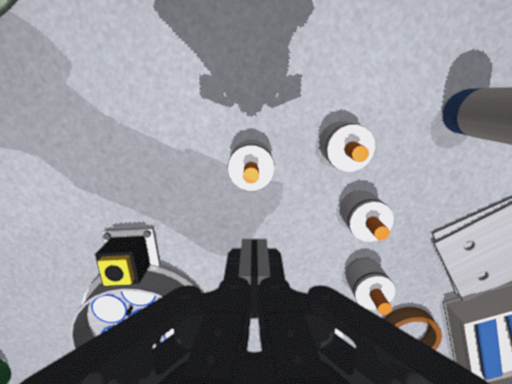

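```bash
python3 - <<'E'
from h import *
p,K,T=snap('wrist')
for o in cells(p,K,T,amin=15): print(o)
st=robot.observe()
for z in (.2,.08,.05): print(z,proj(K,T,[st['position'][0],st['position'][1],z]))
print(ray(K,T,251,176,.08))
p,K,T=snap('top')
for o in cells(p,K,T,amin=8):
   if .4<o[1]<1.6: print('top',o)
E
```

```text
([402.0, 341.5], np.float64(0.79), [358.0, 152.0])
([379.1, 229.4], np.float64(0.27), [252.0, 168.0])
([390.5, 221.4], np.float64(0.15), [249.0, 180.0])
([500.3, 343.3], np.float64(0.8), [379.0, 230.0])
([642.6, 352.5], np.float64(2.94), [409.0, 319.0])
0.2 [253.16317031 226.73471977]
0.08 [252.7958233  177.25496271]
0.05 [252.742784   170.11084211]
[0.38358963 0.2265303  0.08      ]
top ([652.9, 238.5], np.float64(0.77), [202.0, 169.0])
top ([604.0, 323.8], np.float64(0.73), [173.0, 185.0])
top ([499.2, 343.3], np.float64(0.79), [167.0, 220.0])
```

>>> send_rows:
  moves: "110 -1.5 -1 -40 0 0 0;110 -1.5 -1 -80 0 0 0;110 -1.5 -1 -120 0 0 0;110 -1.5 -1 -150 0 0 0;110 -1.5 -1 -156 0 0 0"

```text
clock: 4.1
position: [0.3815, 0.225, 0.0481]
orientation: [-2.137, 1.566, -2.489]
force: [0.6, -0.5, 1.2]
gripper_width: 0.568
```

>>> send_rows:
  moves: "110 0 0 0 0 0 0;110 0 0 0 0 0 0"

```text
clock: 4.3
position: [0.3815, 0.2249, 0.0486]
orientation: [-2.128, 1.565, -2.48]
force: [-0.1, 0.8, 0.9]
gripper_width: 0.574
```

```bash
python3 - <<'E'
from h import *
p,K,T=snap('wrist','w4.png')
s=robot.observe();print(s['position'],s['force'])
cv2.imwrite('pics/w4c.png',cv2.resize(p[140:384,130:390],None,fx=2,fy=2)[:,:,::-1])
E
```

```text
[0.381882   0.2252291  0.04901556] [1.05512507 0.83653234 0.4203158 ]
```

View pics/w4c.png

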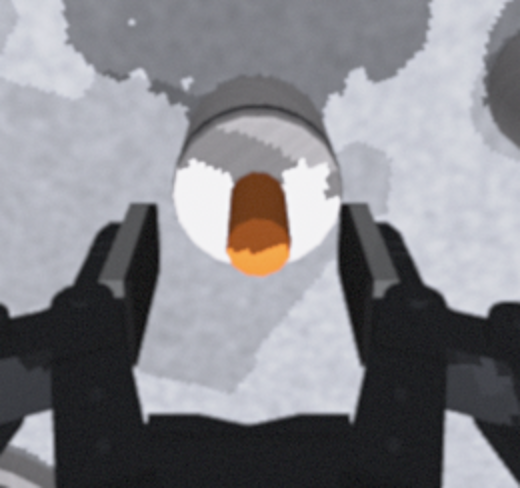

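```bash
python3 - <<'E'
from h import *
p,K,T=snap('wrist')
s=robot.observe();r=R.from_euler('xyz',s['orientation']).as_matrix();o=np.array(s['position'])
f=lambda q:((proj(K,T,o+r@np.array(q)/1000)-[130,140])*2).round()
print('axes',r.round(3).tolist())
for x in(-13,-6,0):
  for y in(-24,0,24):
    for z in(-11,0,11): print(x,y,z,f([x,y,z]))
for zz in(.05,.08): print('cell',(proj(K,T,[.3842,.2267,zz])-[130,140])*2)
E
```

```text
axes [[-0.003, 0.345, 0.939], [-0.002, 0.939, -0.345], [-1.0, -0.003, -0.002]]
-13 -24 -11 [166. 174.]
-13 -24 0 [168. 208.]
-13 -24 11 [169. 241.]
-13 0 -11 [249. 174.]
-13 0 0 [249. 208.]
-13 0 11 [249. 241.]
-13 24 -11 [332. 174.]
-13 24 0 [330. 208.]
-13 24 11 [329. 241.]
-6 -24 -11 [169. 164.]
-6 -24 0 [170. 197.]
-6 -24 11 [172. 229.]
-6 0 -11 [249. 164.]
-6 0 0 [249. 197.]
-6 0 11 [249. 229.]
-6 24 -11 [329. 164.]
-6 24 0 [327. 197.]
-6 24 11 [326. 229.]
0 -24 -11 [171. 156.]
0 -24 0 [173. 188.]
0 -24 11 [174. 219.]
0 0 -11 [249. 156.]
0 0 0 [249. 188.]
0 0 11 [249. 219.]
0 24 -11 [326. 156.]
0 24 0 [325. 188.]
0 24 11 [323. 219.]
cell [255.1318335  193.81278374]
cell [256.18297256 245.69355205]
```

>>> send_rows:
  moves: "110 2 1.5 -5 0 0 0;110 2 1.5 -10 0 0 0;110 2 1.5 -10 0 0 0"

```text
clock: 4.7
position: [0.384, 0.2269, 0.0389]
orientation: [-2.141, 1.567, -2.493]
force: [-0.2, 0.4, 0.0]
gripper_width: 0.566
```

>>> send_rows:
  moves: "110 0 0 -4 0 0 0;110 0 0 -8 0 0 0;110 0 0 -8 0 0 0"

```text
clock: 5.0
position: [0.3837, 0.2267, 0.0303]
orientation: [-2.14, 1.566, -2.492]
force: [0.5, -1.0, -0.4]
gripper_width: 0.568
```

>>> send_rows:
  moves: "255 0 0 0 0 0 0;255 0 0 0 0 0 0;255 0 0 0 0 0 0;255 0 0 0 0 0 0"

```text
clock: 5.4
position: [0.3837, 0.2267, 0.0305]
orientation: [-2.144, 1.566, -2.496]
force: [-0.8, 0.0, 3.6]
gripper_width: 0.19
```

```bash
python3 - <<'E'
from h import *
p,K,T=snap('wrist')
s=robot.observe();print(s['position'],s['force'],s['gripper_width'])
cv2.imwrite('pics/w5c.png',cv2.resize(p[140:384,130:390],None,fx=2,fy=2)[:,:,::-1])
E
```

```text
[0.38373903 0.2267448  0.03048653] [-1.49898885 -0.13858794  3.90740768] 0.1879694643036588
```

View pics/w5c.png

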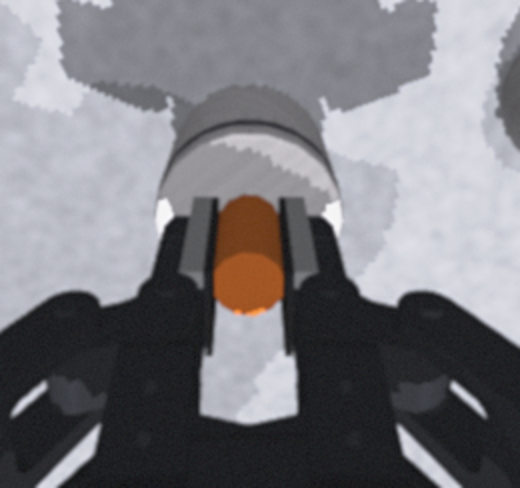

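>>> send_rows:
  moves: "255 0 0 30 0 0 0;255 0 0 70 0 0 0;255 0 0 110 0 0 0;255 18 -24 120 0 0 0;255 42 -56 120 0 0 0"
  force: 60

```text
clock: 5.95
position: [0.4265, 0.1718, 0.1525]
orientation: [-2.41, 1.57, -2.758]
force: [1.1, 0.3, -2.7]
gripper_width: 0.186
```

>>> send_rows:
  moves: "255 26 -34 0 0 0 0;255 52 -69 0 0 0 0;255 78 -104 0 0 0 0;255 104 -139 0 0 0 0;255 130 -173 0 0 0 0"

```text
clock: 6.45
position: [0.5571, -0.003, 0.1524]
orientation: [-2.502, 1.57, -2.85]
force: [0.7, 0.1, -2.8]
gripper_width: 0.188
```

```bash
python3 - <<'E'
from h import *
s=robot.observe();print(s['position'],s['force'],s['gripper_width'],s['qpos'].round(2) if hasattr(s['qpos'],'round') else s['qpos'])
p,K,T=snap('wrist','w6.png')
E
```

```text
[ 0.55713589 -0.0029554   0.1523798 ] [ 0.69617887  0.06433209 -2.84367621] 0.18784220877820795 [-0.2   0.49  0.13  1.84 -0.08  0.82  1.2 ]
```

View pics/w6.png

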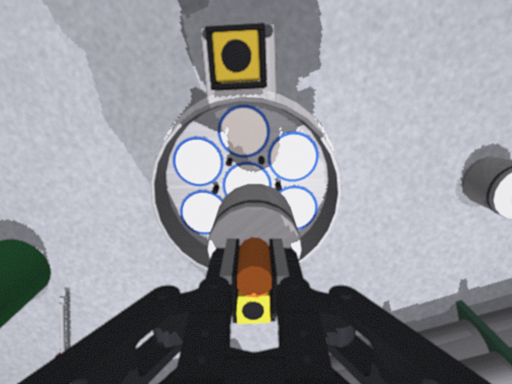

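```bash
cat >> h.py <<'E'
def circles(p,K,T,c=(.5634,-.0145),yaw=-.293):
    "fit nest pose to blue rings: every blue px ray -> floor; distance to nearest slot centre should be ~26.5mm"
    h=cv2.cvtColor(p,cv2.COLOR_RGB2HSV).astype(int)
    v,u=np.nonzero((h[...,0]>=100)&(h[...,0]<=125)&(h[...,1]>90)&(h[...,2]>60))
    P=np.array([ray(K,T,a,b,.014)[:2] for a,b in zip(u,v)])
    def S(q):
        a=q[2]+np.arange(6)*np.pi/3
        return np.vstack([[q[:2]],q[:2]+.058*np.c_[np.cos(a),np.sin(a)]])
    def d(q,P=P):
        D=np.linalg.norm(P[:,None]-S(q)[None],axis=2); return np.abs(D-q[3]).min(1)
    q=np.array([*c,yaw,.0265])
    P=P[d(q,P)<.006]
    f=least_squares(lambda q:d(q,P),q,loss='soft_l1',f_scale=.001,x_scale=[.01,.01,.1,.01])
    return f.x,len(P),np.sqrt((f.fun**2).mean())*1000
E
python3 - <<'E'
from h import *
s=robot.observe();print(s['position'])
p,K,T=snap('wrist');print(circles(p,K,T))
print('clip near',ray(K,T,236,55,.065))
p,K,T=snap('top');print(circles(p,K,T))
E
```

```text
[ 0.5604734  -0.00940716  0.15257192]
(array([ 0.56476696, -0.01415929, -0.29573135,  0.02551352]), 1880, np.float64(0.8214540746579998))
clip near [0.45002618 0.01591374 0.065     ]
(array([ 0.56416601, -0.01432179, -0.29517958,  0.0253745 ]), 75, np.float64(1.085727070286867))
```

>>> send_rows:
  moves: "255 3 -3.5 0 0 0 0;255 3 -3.5 0 0 0 0;255 3 -3.5 0 0 0 0"

```text
clock: 6.9
position: [0.5598, -0.0067, 0.152]
orientation: [-2.037, 1.569, -2.388]
force: [0.6, 0.3, -2.2]
gripper_width: 0.191
```

```bash
python3 - <<'E'
from h import *
print(robot.observe()['position'])
p,K,T=snap('wrist')
P=sil(K,T,.5645,-.0142,.009,.05+.12,.08+.12)
# held post centre at known height: fit
h=cv2.cvtColor(p,cv2.COLOR_RGB2HSV).astype(int)
m=((h[...,0]>=3)&(h[...,0]<=19)&(h[...,1]>110)&(h[...,2]>40)).astype(np.uint8)
n,l,s,c=cv2.connectedComponentsWithStats(m);i=1+s[1:,4].argmax();print(c[i],s[i],P)
print(robot.observe()['position'])
c=np.array([.5645,-.0142])
for k in range(6):
    a=-.2955+k*np.pi/3;print('slot',k+1,(c+.058*np.array([np.cos(a),np.sin(a)])).round(4))
E
```

```text
[ 0.55983696 -0.0066607   0.15201934]
[253.87095003 268.14497529] [ 236  238   37   60 1821] (array([243.65714727, 276.78252507]), 1906.4376277637202)
[ 0.55983962 -0.00659273  0.15206119]
slot 1 [ 0.62   -0.0311]
slot 2 [0.6069 0.0254]
slot 3 [0.5514 0.0423]
slot 4 [0.509  0.0027]
slot 5 [ 0.5221 -0.0538]
slot 6 [ 0.5776 -0.0707]
```

>>> send_rows:
  moves: "255 4.7 -7.6 0 0 0 0;255 4.7 -7.6 -30 0 0 0;255 4.7 -7.6 -60 0 0 0;255 4.7 -7.6 -75 0 0 0;255 4.7 -7.6 -75 0 0 0"

```text
clock: 7.45
position: [0.5635, -0.0144, 0.0753]
orientation: [-2.499, 1.567, -2.849]
force: [-0.4, -0.4, -1.5]
gripper_width: 0.188
```

```bash
python3 - <<'E'
from h import *
o=robot.observe()['position'];print(o)
p,K,T=snap('wrist','w7.png')
dz=o[2]-.0305
h=cv2.cvtColor(p,cv2.COLOR_RGB2HSV).astype(int)
m=((h[...,0]>=3)&(h[...,0]<=19)&(h[...,1]>110)&(h[...,2]>40)).astype(np.uint8)
n,l,s,c=cv2.connectedComponentsWithStats(m);i=1+s[1:,4].argmax()
f=least_squares(lambda q:sil(K,T,*q,.009,.05+dz,.08+dz)[0]-c[i],[.5645,-.0142],x_scale=.01)
print('post',f.x, s[i,4]/sil(K,T,*f.x,.009,.05+dz,.08+dz)[1], circles(p,K,T))
E
```

```text
[ 0.56353475 -0.01438191  0.07529973]
post [ 0.56440139 -0.01479415] 0.9532969741102062 (array([ 0.56478696, -0.01418864, -0.29546187,  0.02555933]), 3170, np.float64(0.8376249146722925))
```

>>> send_rows:
  moves: "255 0.3 0.5 -15 0 0 0;255 0.3 0.5 -26 0 0 0;255 0.3 0.5 -30 0 0 0;255 0.3 0.5 -30 0 0 0"

```text
clock: 7.9
position: [0.5643, -0.0139, 0.0461]
orientation: [-2.443, 1.567, -2.794]
force: [0.4, -0.6, -1.1]
gripper_width: 0.188
```

>>> send_rows:
  moves: "135 0 0 0 0 0 0;135 0 0 0 0 0 0;135 0 0 0 0 0 0;135 0 0 10 0 0 0;135 0 0 30 0 0 0"

```text
clock: 8.4
position: [0.5636, -0.014, 0.0762]
orientation: [-2.525, 1.566, -2.876]
force: [-1.3, 0.2, 0.1]
gripper_width: 0.47
```

```bash
python3 - <<'E'
from h import *
for n,dz in(('wrist',.014),('top',0)):
    p,K,T=snap(n,n+'8.png')
    for o in cells(p,K,T,dz,amin=8):
        if .4<o[1]<1.6: print(n,o)
print(robot.observe()['position'])
E
```

```text
wrist ([565.2, -13.8], np.float64(0.86), [255.0, 240.0])
top ([652.9, 238.5], np.float64(0.77), [202.0, 169.0])
top ([604.0, 323.8], np.float64(0.68), [173.0, 185.0])
top ([498.9, 343.1], np.float64(0.77), [167.0, 220.0])
top ([401.0, 341.6], np.float64(0.8), [167.0, 253.0])
[ 0.56570576 -0.01401489  0.07888187]
```

>>> send_rows:
  moves: "120 0 0 40 0 0 0;120 8 22 80 0 0 0;120 20 60 110 0 0 0;120 34 100 110 0 0 0;120 49 140 110 0 0 0"

```text
clock: 9.0
position: [0.6154, 0.1276, 0.1906]
orientation: [0.294, 1.568, -0.057]
force: [0.1, -0.1, 0.8]
gripper_width: 0.528
```

>>> send_rows:
  moves: "110 14 40 0 0 0 0;110 28 80 -15 0 0 0;110 39 112 -50 0 0 0;110 39 112 -65 0 0 0;110 39 112 -65 0 0 0"

```text
clock: 9.5
position: [0.6529, 0.2396, 0.1231]
orientation: [-1.693, 1.568, -2.043]
force: [-0.4, -0.5, 0.3]
gripper_width: 0.569
```

```bash
cat > m.py <<'E'
from h import *
import sys
p,K,T=snap('wrist'); o=np.array(robot.observe()['position'])*1000
for c in cells(p,K,T,amin=15):
    if .4<c[1]<1.6: print(c,'d',(np.array(c[0])-o[:2]).round(1))
print(o.round(1), np.round(robot.observe()['qpos'],2))
E
python3 m.py
```

```text
([603.6, 324.1], np.float64(0.81), [341.0, 106.0]) d [-50.4  85.4]
([653.3, 238.7], np.float64(0.83), [253.0, 204.0]) d [-0.7  0. ]
[654.  238.7 125.1] [-0.5   0.72  0.11  1.47 -0.09  0.95  0.85]
```

>>> send_rows:
  moves: "110 0.4 -0.9 -40 0 0 0;110 0.4 -0.9 -75 0 0 0;110 0.4 -0.9 -91 0 0 0;110 0.4 -0.9 -91 0 0 0"

```text
clock: 9.95
position: [0.654, 0.2366, 0.0336]
orientation: [-1.268, 1.568, -1.621]
force: [-0.3, -0.3, 0.7]
gripper_width: 0.572
```

>>> send_rows:
  moves: "255 0 0 0 0 0 0;255 0 0 0 0 0 0;255 0 0 0 0 0 0;255 0 0 0 0 0 0"

```text
clock: 10.35
position: [0.6554, 0.2371, 0.0358]
orientation: [-0.031, 1.568, -0.384]
force: [0.7, 0.1, 9.2]
gripper_width: 0.181
```

>>> send_rows:
  moves: "255 0 0 40 0 0 0;255 0 0 80 0 0 0;255 -2 -14 110 0 0 0;255 -7 -54 120 0 0 0;255 -12 -94 120 0 0 0"

```text
clock: 10.85
position: [0.6441, 0.1429, 0.1587]
orientation: [0.356, 1.564, 0.005]
force: [1.7, -1.0, -1.7]
gripper_width: 0.184
```

>>> send_rows:
  moves: "255 -6 -44 0 0 0 0;255 -12 -88 0 0 0 0;255 -18 -132 0 0 0 0;255 -23 -174 -15 0 0 0;255 -23 -174 -30 0 0 0"

```text
clock: 11.35
position: [0.6206, -0.0385, 0.1298]
orientation: [0.011, 1.562, -0.348]
force: [0.4, -0.4, -2.5]
gripper_width: 0.181
```

```bash
cat > hd.py <<'E'
# usage: hd.py zref_mm slot ; held post vs slot
from h import *
import sys
zr=float(sys.argv[1])/1000;k=int(sys.argv[2])
p,K,T=snap('wrist');o=np.array(robot.observe()['position']);dz=o[2]-zr
C=np.array([.5647,-.0142]);a=-.2955+(k-1)*np.pi/3
t=C+(k>0)*.058*np.array([np.cos(a),np.sin(a)])
h=cv2.cvtColor(p,cv2.COLOR_RGB2HSV).astype(int)
m=((h[...,0]>=3)&(h[...,0]<=19)&(h[...,1]>110)&(h[...,2]>40)).astype(np.uint8)
n,l,s,c=cv2.connectedComponentsWithStats(m);g=proj(K,T,[*o[:2],.065+dz])
i=min((i for i in range(1,n) if s[i,4]>100),key=lambda i:np.linalg.norm(c[i]-g))
f=least_squares(lambda q:sil(K,T,*q,.009,.05+dz,.08+dz)[0]-c[i],o[:2],x_scale=.01)
print('tcp',(o*1000).round(1),'post',(f.x*1000).round(1),'ratio',s[i,4]/sil(K,T,*f.x,.009,.05+dz,.08+dz)[1],'move',((t-f.x)*1000).round(1),'down to',zr*1000+15)
q=circles(p,K,T,C,-.2955);print(q)
E
python3 hd.py 35.5 1
```

```text
tcp [619.8 -34.5 126.9] post [619.6 -38.3] ratio 0.9528637577998389 move [0.6 7.2] down to 50.5
(array([ 0.56451034, -0.01409188, -0.29553141,  0.025495  ]), 2833, np.float64(0.8218011890944413))
```

>>> send_rows:
  moves: "255 0 3.4 0 0 0 0;255 0 3.4 0 0 0 0;255 0 3.4 0 0 0 0"

```text
clock: 11.7
position: [0.6203, -0.0299, 0.1277]
orientation: [0.232, 1.564, -0.123]
force: [-0.6, -0.1, -2.0]
gripper_width: 0.183
```

```bash
sed -i "s/^p,K,T=snap('wrist');o=np.array(robot.observe()\['position'\])/o=np.array(robot.observe()['position']);p,K,T=snap('wrist')/" hd.py; python3 hd.py 35.5 1; python3 -c "
from rig import robot;print(robot.observe()['position'])"
```

```text
tcp [620.3 -29.9 127.7] post [617.7 -29.1] ratio 0.9173301609985769 move [ 2.5 -2. ] down to 50.5
(array([ 0.56449459, -0.01407166, -0.29524404,  0.02548126]), 2822, np.float64(0.8261944191597256))
[ 0.62025166 -0.03011558  0.1276093 ]
```

>>> send_rows:
  moves: "255 2.5 -2 -10 0 0 0;255 2.5 -2 -40 0 0 0;255 2.5 -2 -65 0 0 0;255 2.5 -2 -77 0 0 0;255 2.5 -2 -77 0 0 0"

```text
clock: 12.25
position: [0.6219, -0.032, 0.0489]
orientation: [0.066, 1.567, -0.289]
force: [-0.0, -0.3, -2.0]
gripper_width: 0.188
```

>>> send_rows:
  moves: "135 0 0 0 0 0 0;135 0 0 0 0 0 0;135 0 0 0 0 0 0;135 0 0 15 0 0 0;135 0 0 50 0 0 0"

```text
clock: 12.75
position: [0.6206, -0.032, 0.0986]
orientation: [-0.95, 1.57, -1.304]
force: [-0.0, -0.1, 0.7]
gripper_width: 0.472
```

>>> send_rows:
  moves: "120 0 0 40 0 0 0;120 0 24 80 0 0 0;120 0 64 100 0 0 0;120 -2 106 100 0 0 0;120 -4 150 100 0 0 0"

```text
clock: 13.25
position: [0.617, 0.1193, 0.2013]
orientation: [0.243, 1.568, -0.113]
force: [0.3, -0.3, -1.0]
gripper_width: 0.53
```

```bash
python3 - <<'E'
from h import *
p,K,T=snap('top')
for dz in(0,.014):
    for o in cells(p,K,T,dz,amin=8):
        if .4<o[1]<1.6 and o[0][0]<850: print(dz,o)
print(robot.observe()['position'])
E
```

```text
0 ([603.7, 323.5], np.float64(0.7), [174.0, 185.0])
0 ([565.8, -14.0], np.float64(0.65), [285.0, 196.0])
0 ([498.9, 343.1], np.float64(0.77), [167.0, 220.0])
0 ([401.0, 341.6], np.float64(0.8), [167.0, 253.0])
0.014 ([601.3, 321.2], np.float64(0.69), [174.0, 185.0])
0.014 ([563.8, -13.0], np.float64(0.63), [285.0, 196.0])
0.014 ([497.5, 340.6], np.float64(0.75), [167.0, 220.0])
0.014 ([400.7, 339.0], np.float64(0.78), [167.0, 253.0])
[0.61570874 0.12868573 0.20050406]
```

>>> send_rows:
  moves: "110 -3 44 0 0 0 0;110 -6 88 0 0 0 0;110 -9 132 -20 0 0 0;110 -11 176 -50 0 0 0;110 -12 196 -70 0 0 0"

```text
clock: 13.8
position: [0.6026, 0.3287, 0.1306]
orientation: [1.589, 1.565, 1.245]
force: [-0.2, -0.3, -0.1]
gripper_width: 0.569
```

>>> send_rows:
  moves: "110 0 0 0 0 0 0;110 0 0 0 0 0 0"

```text
clock: 14.0
position: [0.6025, 0.3289, 0.1315]
orientation: [1.536, 1.565, 1.194]
force: [0.2, 0.5, -0.1]
gripper_width: 0.569
```

```bash
sed -i "s/^p,K,T=.*/o=np.array(robot.observe()['position'])*1000;p,K,T=snap('wrist')/" m.py; python3 m.py
```

```text
([498.7, 342.3], np.float64(0.86), [222.0, 66.0]) d [-103.8   13.4]
([603.9, 323.6], np.float64(0.83), [248.0, 203.0]) d [ 1.4 -5.3]
([684.7, 385.6], np.float64(1.42), [343.0, 259.0]) d [82.2 56.7]
([688.7, 337.2], np.float64(1.12), [293.0, 278.0]) d [86.2  8.3]
[602.5 328.9 131.5] [-0.64  0.7   0.09  1.5  -0.08  0.94  0.7 ]
```

>>> send_rows:
  moves: "110 1.4 -5.3 -20 0 0 0;110 1.4 -5.3 -60 0 0 0;110 1.4 -5.3 -90 0 0 0;110 1.4 -5.3 -96.5 0 0 0;110 1.4 -5.3 -96.5 0 0 0"

```text
clock: 14.55
position: [0.6054, 0.3214, 0.0365]
orientation: [1.308, 1.564, 0.962]
force: [0.5, 0.4, 0.4]
gripper_width: 0.566
```

>>> send_rows:
  moves: "255 0 0 0 0 0 0;255 0 0 0 0 0 0;255 0 0 0 0 0 0;255 0 0 0 0 0 0"

```text
clock: 14.95
position: [0.6068, 0.322, 0.0387]
orientation: [1.15, 1.561, 0.804]
force: [1.1, 0.2, 8.5]
gripper_width: 0.186
```

>>> send_rows:
  moves: "255 0 0 40 0 0 0;255 0 0 80 0 0 0;255 0 -14 110 0 0 0;255 1 -54 120 0 0 0;255 1 -94 120 0 0 0"

```text
clock: 15.45
position: [0.6086, 0.2278, 0.1617]
orientation: [1.037, 1.557, 0.692]
force: [1.3, -0.7, -3.3]
gripper_width: 0.182
```

>>> send_rows:
  moves: "255 0 -42 0 0 0 0;255 1 -84 0 0 0 0;255 2 -126 0 0 0 0;255 2 -168 0 0 0 0;255 2 -200 0 0 0 0"

```text
clock: 15.95
position: [0.6106, 0.0248, 0.1628]
orientation: [0.956, 1.556, 0.61]
force: [0.4, 0.2, -2.3]
gripper_width: 0.18
```

>>> send_rows:
  moves: "255 0 0 -20 0 0 0;255 0 0 -30 0 0 0;255 0 0 -30 0 0 0"

```text
clock: 16.25
position: [0.6099, 0.0256, 0.132]
orientation: [1.051, 1.558, 0.706]
force: [-0.5, 0.4, -3.0]
gripper_width: 0.179
```

```bash
python3 hd.py 35.5 2
```

```text
tcp [609.9  25.6 132. ] post [604.8  26.9] ratio 0.8713120184486236 move [ 2.3 -1.5] down to 50.5
(array([ 0.56455753, -0.01427944, -0.29531593,  0.02550699]), 2138, np.float64(0.8221036289726849))
```

```bash
cat > tilt.py <<'E'
from h import *
r=R.from_euler('xyz',robot.observe()['orientation']).as_matrix();x=r[:,0];v=np.cross(x,[0,0,-1]);
y=np.array([.3455,.9384,0]);print('x',x.round(4),'rotvec fix',v.round(4),'yaw fix',round(np.cross(r[:2,1],y[:2]).item(),4))
E
python3 tilt.py 2>/dev/null
```

```text
x [ 0.011   0.0087 -0.9999] rotvec fix [-0.0087  0.011   0.    ] yaw fix -0.0081
```

>>> send_rows:
  moves: "255 2.3 -1.5 -15 -0.0087 0.011 0;255 2.3 -1.5 -50 -0.0087 0.011 0;255 2.3 -1.5 -55 -0.0087 0.011 0;255 2.3 -1.5 -55 -0.0087 0.011 0"

```text
clock: 16.7
position: [0.6152, 0.0254, 0.079]
orientation: [0.409, 1.566, 0.065]
force: [0.2, -1.3, 19.9]
gripper_width: 0.184
```

```bash
python3 hd.py 38 2; python3 tilt.py 2>/dev/null
```

```text
tcp [615.2  25.4  79. ] post [616.8  24.6] ratio 1.0564009978241498 move [-9.7  0.8] down to 53.0
(array([ 0.56446401, -0.01436987, -0.29555147,  0.02551471]), 3279, np.float64(0.8607895411763684))
x [ 4.5e-03  2.0e-04 -1.0e+00] rotvec fix [-0.0002  0.0045  0.    ] yaw fix -0.0091
```

>>> send_rows:
  moves: "255 -2 0 20 0 0 0;255 -4 0 45 0 0 0;255 -4 0 45 0 0 0;255 -4 0 45 0 0 0"

```text
clock: 17.15
position: [0.6114, 0.0261, 0.1239]
orientation: [0.389, 1.566, 0.046]
force: [-1.5, -0.2, -2.4]
gripper_width: 0.185
```

```bash
python3 hd.py 38 2; python3 - <<'E'
from h import *
p,K,T=snap('wrist','w9.png');q,_,_=snap('scene')
a=cv2.resize(p[60:384,110:410],(600,648))[:560];b=cv2.resize(q[90:290,170:400],None,fx=2,fy=2)
cv2.imwrite('pics/w9c.png',a[:,:,::-1]);cv2.imwrite('pics/s9c.png',b[:,:,::-1])
E
```

```text
tcp [611.4  26.1 123.9] post [613.   25.3] ratio 1.0619421343990856 move [-5.9  0.1] down to 53.0
(array([ 0.56451829, -0.01428516, -0.29582278,  0.02551714]), 2266, np.float64(0.8265696436684574))
```

View pics/w9c.png

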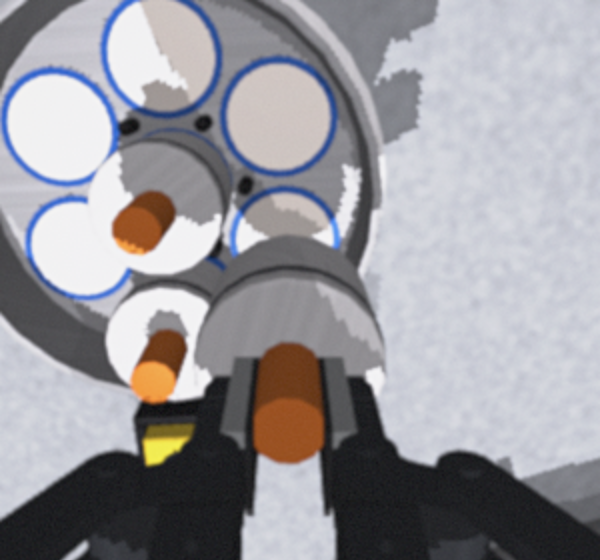

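```bash
python3 - <<'E'
from h import *
p,K,T=snap('wrist')
for o in cells(p,K,T,.014,amin=30): print(o)
E
python3 tilt.py 2>/dev/null
```

```text
([564.9, -13.9], np.float64(0.83), [182.0, 171.0])
([622.0, -33.1], np.float64(0.87), [189.0, 244.0])
([655.1, 9.7], np.float64(2.45), [254.0, 262.0])
x [ 0.003 -0.    -1.   ] rotvec fix [0.    0.003 0.   ] yaw fix -0.0093
```

View pics/s9c.png

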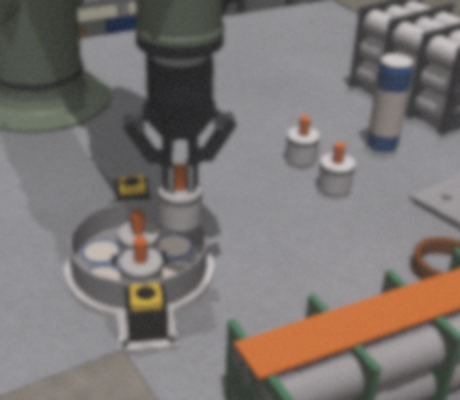

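>>> send_rows:
  moves: "255 0 40 20 0 0 0;255 0 85 20 0 0 0;255 0 130 20 0 0 0;255 0 135 -20 0 0 0;255 0 135 -40 0 0 0"

```text
clock: 17.85
position: [0.6092, 0.1629, 0.0802]
orientation: [0.158, 1.57, -0.182]
force: [-0.6, -0.7, -3.0]
gripper_width: 0.184
```

>>> send_rows:
  moves: "255 0 0 -20 0 0 0;255 0 0 -36 0 0 0;255 0 0 -40 0 0 0;255 0 0 -42 0 0 0"

```text
clock: 18.25
position: [0.6093, 0.1626, 0.0379]
orientation: [-0.697, 1.57, -1.038]
force: [0.5, -0.2, -2.0]
gripper_width: 0.183
```

Not yet in contact; continue down in small steps.

>>> send_rows:
  moves: "255 0 0 -1.5 0 0 0;255 0 0 -3 0 0 0;255 0 0 -3 0 0 0"

```text
clock: 18.55
position: [0.6096, 0.1626, 0.0355]
orientation: [0.301, 1.57, -0.039]
force: [-0.3, -0.0, -3.1]
gripper_width: 0.187
```

>>> send_rows:
  moves: "255 0 0 -1.5 0 0 0;255 0 0 -3 0 0 0;255 0 0 -3 0 0 0"

```text
clock: 18.85
position: [0.6095, 0.1626, 0.0323]
orientation: [0.242, 1.57, -0.099]
force: [-0.7, 0.4, -3.7]
gripper_width: 0.177
```

>>> send_rows:
  moves: "255 0 0 -1 0 0 0;255 0 0 -1 0 0 0"

```text
clock: 19.05
position: [0.6095, 0.1626, 0.0312]
orientation: [0.124, 1.57, -0.216]
force: [-0.1, -0.2, -1.8]
gripper_width: 0.184
```

>>> send_rows:
  moves: "110 0 0 0 0 0 0;110 0 0 0 0 0 0;110 0 0 0 0 0 0;110 0 0 30 0 0 0;110 0 0 60 0 0 0"

```text
clock: 19.55
position: [0.6089, 0.1625, 0.0914]
orientation: [-2.15, 1.57, -2.49]
force: [0.2, -0.6, 0.9]
gripper_width: 0.573
```

>>> send_rows:
  moves: "110 0 0 30 0 0 0;110 0 0 30 0 0 0;110 0 0 30 0 0 0"

```text
clock: 19.85
position: [0.6092, 0.1626, 0.122]
orientation: [-0.196, 1.57, -0.536]
force: [0.2, 0.5, -0.9]
gripper_width: 0.575
```

```bash
python3 m.py;python3 tilt.py 2>/dev/null
```

```text
([605.7, 162.8], np.float64(0.84), [253.0, 199.0]) d [-3.5  0.2]
([567.9, -28.8], np.float64(0.98), [22.0, 230.0]) d [ -41.3 -191.4]
([627.8, -48.7], np.float64(0.96), [41.0, 293.0]) d [  18.6 -211.3]
[609.2 162.6 122. ] [-0.42  0.63  0.1   1.67 -0.08  0.85  0.94]
x [-1.e-03 -7.e-04 -1.e+00] rotvec fix [ 0.0007 -0.001   0.    ] yaw fix -0.0124
```

>>> send_rows:
  moves: "110 -3.5 0.2 -30 0 0 0;110 -3.5 0.2 -70 0 0 0;110 -3.5 0.2 -85 0 0 0;110 -3.5 0.2 -86 0 0 0;110 -3.5 0.2 -86 0 0 0"

```text
clock: 20.4
position: [0.6056, 0.1626, 0.0357]
orientation: [-2.079, 1.57, -2.419]
force: [0.6, 0.2, 0.6]
gripper_width: 0.571
```

>>> send_rows:
  moves: "255 0 0 0 0 0 0;255 0 0 0 0 0 0;255 0 0 0 0 0 0;255 0 0 0 0 0 0"

```text
clock: 20.8
position: [0.6064, 0.1627, 0.0372]
orientation: [0.182, 1.57, -0.158]
force: [-2.4, 0.1, 10.7]
gripper_width: 0.186
```

>>> send_rows:
  moves: "255 0 0 40 0 0 0;255 0 0 80 0 0 0;255 0 0 100 0 0 0;255 0 -30 100 0 0 0;255 0 -70 100 0 0 0"

```text
clock: 21.3
position: [0.6067, 0.0942, 0.1386]
orientation: [0.748, 1.567, 0.411]
force: [1.5, -1.4, -2.8]
gripper_width: 0.186
```

>>> send_rows:
  moves: "255 0 -35 0 0 0 0;255 0 -67 0 0 0 0;255 0 -67 -20 0 0 0;255 0 -67 -20 0 0 0;255 0 -67 -20 0 0 0"

```text
clock: 21.8
position: [0.6066, 0.028, 0.119]
orientation: [0.906, 1.568, 0.57]
force: [0.1, 0.3, -2.4]
gripper_width: 0.182
```

```bash
python3 hd.py 36 2;python3 tilt.py 2>/dev/null
```

```text
tcp [606.6  28.  119. ] post [605.1  28.2] ratio 0.9050655298689659 move [ 2.  -2.8] down to 51.0
(array([ 0.5645382 , -0.01427472, -0.29531864,  0.02551863]), 2289, np.float64(0.827453173404524))
x [ 0.0035  0.0018 -1.    ] rotvec fix [-0.0018  0.0035  0.    ] yaw fix -0.0168
```

>>> send_rows:
  moves: "255 1.5 -2.7 -5 -0.0018 0.0035 0;255 1.5 -2.7 -12 -0.0018 0.0035 0;255 1.5 -2.7 -12 -0.0018 0.0035 0"

```text
clock: 22.15
position: [0.6079, 0.0257, 0.1064]
orientation: [-2.683, 1.57, -3.018]
force: [0.1, 0.2, -2.2]
gripper_width: 0.181
```

```bash
python3 hd.py 37 2;python3 tilt.py 2>/dev/null; python3 - <<'E'
from h import *
p,K,T=snap('wrist')
for o in cells(p,K,T,.014,amin=30): print(o)
E
```

```text
tcp [607.9  25.7 106.4] post [607.1  25.9] ratio 0.9186750196376513 move [-0.  -0.4] down to 52.0
(array([ 0.56452294, -0.01431015, -0.29561662,  0.02551156]), 2511, np.float64(0.8383046027940492))
x [-9.e-04 -1.e-04 -1.e+00] rotvec fix [ 0.0001 -0.0009  0.    ] yaw fix -0.0171
([564.8, -14.0], np.float64(0.83), [178.0, 180.0])
([639.9, 14.4], np.float64(1.81), [254.0, 259.0])
([622.1, -33.2], np.float64(0.88), [186.0, 257.0])
```

>>> send_rows:
  moves: "255 0 0 -8 0 0 0;255 0 0 -16 0 0 0;255 0 0 -20 0 0 0"

```text
clock: 22.55
position: [0.6077, 0.0256, 0.0859]
orientation: [-2.69, 1.569, -3.025]
force: [-0.7, 0.4, -2.4]
gripper_width: 0.181
```

>>> send_rows:
  moves: "255 0 0 -10 0 0 0;255 0 0 -20 0 0 0;255 0 0 -24 0 0 0"

```text
clock: 22.85
position: [0.6071, 0.0256, 0.0604]
orientation: [-2.693, 1.567, -3.029]
force: [-0.2, -1.3, -1.9]
gripper_width: 0.183
```

>>> send_rows:
  moves: "255 0 0 -5 0 0 0;255 0 0 -9 0 0 0;255 0 0 -9 0 0 0"

```text
clock: 23.15
position: [0.6073, 0.0255, 0.0515]
orientation: [-2.667, 1.568, -3.003]
force: [0.4, -1.2, -2.2]
gripper_width: 0.18
```

>>> send_rows:
  moves: "135 0 0 0 0 0 0;135 0 0 0 0 0 0;135 0 0 0 0 0 0;135 0 0 15 0 0 0;135 0 0 50 0 0 0"

```text
clock: 23.65
position: [0.6058, 0.0254, 0.1007]
orientation: [-2.671, 1.564, -3.006]
force: [-0.0, -0.1, 1.7]
gripper_width: 0.472
```

>>> send_rows:
  moves: "120 0 0 40 0 0 0;120 -10 30 80 0 0 0;120 -20 75 80 0 0 0;120 -30 120 80 0 0 0;120 -40 160 80 0 0 0"

```text
clock: 24.15
position: [0.5653, 0.1876, 0.1825]
orientation: [-2.833, 1.565, 3.115]
force: [0.1, 0.8, 0.4]
gripper_width: 0.527
```

>>> send_rows:
  moves: "110 -13 45 0 0 0 0;110 -26 90 0 0 0 0;110 -40 135 -20 0 0 0;110 -60 155 -45 0 0 0;110 -65 157 -45 0 0 0"

```text
clock: 24.65
position: [0.4963, 0.3476, 0.1355]
orientation: [-2.713, 1.561, -3.043]
force: [0.5, 0.1, 0.2]
gripper_width: 0.57
```

>>> send_rows:
  moves: "110 0 0 0 0 0 0;110 0 0 0 0 0 0"

```text
clock: 24.85
position: [0.4969, 0.3473, 0.1366]
orientation: [-2.768, 1.562, -3.098]
force: [-0.4, 0.4, -0.4]
gripper_width: 0.568
```

```bash
python3 m.py;python3 tilt.py 2>/dev/null; python3 - <<'E'
from h import *
p,K,T=snap('top','t10.png')
for o in cells(p,K,T,.014,amin=8):
    if o[0][0]<850:print(o)
E
```

```text
([401.5, 340.5], np.float64(0.86), [205.0, 88.0]) d [-95.4  -6.8]
([499.5, 342.3], np.float64(0.81), [250.0, 202.0]) d [ 2.6 -5. ]
([651.7, 346.0], np.float64(0.57), [302.0, 334.0]) d [154.8  -1.3]
([701.4, 392.9], np.float64(0.41), [358.0, 358.0]) d [204.5  45.6]
[496.9 347.3 136.6] [-0.75  0.58  0.07  1.71 -0.06  0.86  0.58]
x [-8.e-03 -3.e-04 -1.e+00] rotvec fix [ 0.0003 -0.008   0.    ] yaw fix -0.0217
([716.7, 352.4], np.float64(4.65), [164.0, 148.0])
([617.7, -32.4], np.float64(0.35), [291.0, 178.0])
([603.5, 26.3], np.float64(0.31), [272.0, 183.0])
([561.5, -14.5], np.float64(0.34), [286.0, 197.0])
([376.4, 821.4], np.float64(6.23), [3.0, 263.0])
```

>>> send_rows:
  moves: "110 2.6 -5 -20 0 -0.008 -0.02;110 2.6 -5 -60 0 -0.008 -0.02;110 2.6 -5 -90 0 -0.008 -0.02;110 2.6 -5 -97 0 -0.008 -0.02;110 2.6 -5 -97 0 -0.008 -0.02"

```text
clock: 25.45
position: [0.5005, 0.3411, 0.0396]
orientation: [-1.616, 1.57, -1.969]
force: [0.3, -0.8, 0.8]
gripper_width: 0.568
```

>>> send_rows:
  moves: "255 0 0 0 0 0 0;255 0 0 0 0 0 0;255 0 0 0 0 0 0;255 0 0 0 0 0 0"

```text
clock: 25.85
position: [0.5016, 0.3416, 0.0414]
orientation: [0.699, 1.569, 0.346]
force: [0.0, -1.1, 8.9]
gripper_width: 0.177
```

>>> send_rows:
  moves: "255 0 0 40 0 0 0;255 0 0 80 0 0 0;255 0 0 110 0 0 0;255 7 -40 110 0 0 0;255 14 -80 110 0 0 0"

```text
clock: 26.35
position: [0.516, 0.2618, 0.1533]
orientation: [0.871, 1.566, 0.521]
force: [1.4, -0.7, -1.3]
gripper_width: 0.184
```

>>> send_rows:
  moves: "255 7 -40 0 0 0 0;255 14 -80 0 0 0 0;255 21 -120 0 0 0 0;255 28 -160 0 0 0 0;255 35 -200 0 0 0 0"

```text
clock: 26.85
position: [0.5513, 0.0602, 0.1543]
orientation: [0.815, 1.564, 0.464]
force: [1.2, 0.1, -2.4]
gripper_width: 0.18
```

>>> send_rows:
  moves: "255 2 -10 -10 0 0 0;255 2 -15 -35 0 0 0;255 2 -15 -35 0 0 0;255 2 -15 -35 0 0 0"

```text
clock: 27.25
position: [0.5532, 0.0458, 0.1199]
orientation: [0.872, 1.564, 0.522]
force: [0.7, 0.4, -2.0]
gripper_width: 0.177
```

```bash
python3 hd.py 41 3;python3 tilt.py 2>/dev/null; python3 - <<'E'
from h import *
p,K,T=snap('wrist')
for o in cells(p,K,T,.014,amin=30): print(o)
E
```

```text
tcp [553.2  45.8 119.9] post [554.   45.1] ratio 1.0873098118683504 move [-2.4 -2.8] down to 56.0
(array([ 0.56474844, -0.01440157, -0.29493757,  0.02554918]), 1420, np.float64(0.8030156057161582))
x [ 0.0066  0.0033 -1.    ] rotvec fix [-0.0033  0.0066  0.    ] yaw fix -0.0032
([592.5, 31.7], np.float64(2.32), [254.0, 258.0])
([565.7, -14.4], np.float64(0.87), [187.0, 248.0])
```

```bash
python3 - <<'E'
from h import *
p,K,T=snap('wrist');q,_,_=snap('scene')
a=cv2.resize(p[130:384,160:360],(400,508));b=cv2.resize(q[130:257,190:290],(400,508),interpolation=cv2.INTER_CUBIC)
cv2.imwrite('pics/c11.png',np.hstack([a,b])[:,:,::-1])
E
```

```text
(no output)
```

View pics/c11.png

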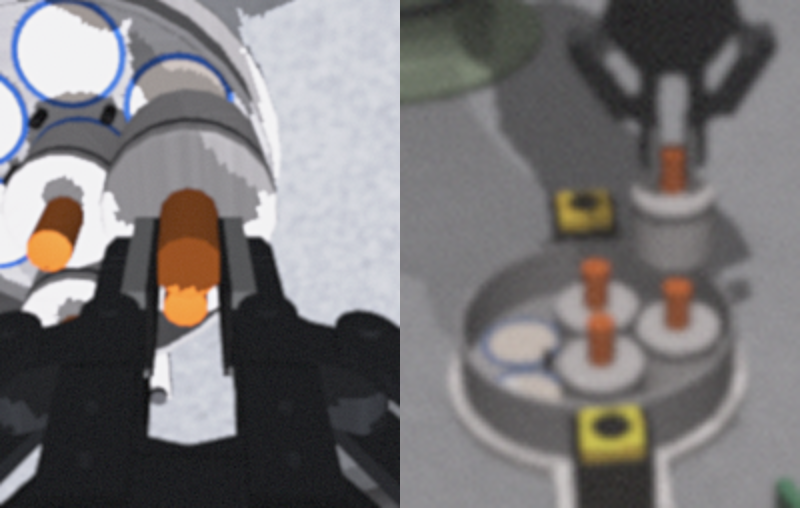

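>>> send_rows:
  moves: "255 0.2 -4.2 -5 -0.0033 0.0066 0;255 0.2 -4.2 -11 -0.0033 0.0066 0;255 0.2 -4.2 -11 -0.0033 0.0066 0"

```text
clock: 27.75
position: [0.5535, 0.0417, 0.1085]
orientation: [-2.451, 1.57, -2.801]
force: [0.1, -0.3, -2.1]
gripper_width: 0.176
```

```bash
sed -i 's/(h\[...,2\]>40)).astype/(h[...,2]>40)\&(h[...,2]<VM)).astype/; s/^import sys/import sys\nVM=int(sys.argv[3]) if len(sys.argv)>3 else 256/' hd.py; python3 hd.py 41 3 190;python3 hd.py 41 3 ;python3 tilt.py 2>/dev/null
```

```text
tcp [553.5  41.7 108.5] post [552.4  42.3] ratio 0.965016558759867 move [-0.9 -0. ] down to 56.0
(array([ 0.56481735, -0.01439177, -0.29539815,  0.0255423 ]), 1531, np.float64(0.8113662298622007))
tcp [553.6  41.7 108.8] post [557.   41.1] ratio 1.214325207394178 move [-5.4  1.2] down to 56.0
(array([ 0.56479328, -0.01441489, -0.2954794 ,  0.02555116]), 1551, np.float64(0.8165165619418905))
x [-0.e+00 -1.e-04 -1.e+00] rotvec fix [ 0.0001 -0.      0.    ] yaw fix -0.0031
```

>>> send_rows:
  moves: "255 -0.4 0 -10 0 0 0;255 -0.4 0 -20 0 0 0;255 -0.4 0 -20 0 0 0"

```text
clock: 28.15
position: [0.5524, 0.0416, 0.0873]
orientation: [-2.598, 1.568, -2.947]
force: [-0.0, -0.6, -1.5]
gripper_width: 0.174
```

>>> send_rows:
  moves: "255 0 0 -12 0 0 0;255 0 0 -24 0 0 0;255 0 0 -32 0 0 0;255 0 0 -32 0 0 0"

```text
clock: 28.55
position: [0.5524, 0.0415, 0.0543]
orientation: [-2.553, 1.568, -2.903]
force: [-0.6, -0.5, -1.9]
gripper_width: 0.182
```

>>> send_rows:
  moves: "135 0 0 0 0 0 0;135 0 0 0 0 0 0;135 0 0 0 0 0 0;135 0 0 15 0 0 0;135 0 0 50 0 0 0"

```text
clock: 29.05
position: [0.5509, 0.0414, 0.1029]
orientation: [-2.598, 1.564, -2.947]
force: [-0.4, 0.7, 1.0]
gripper_width: 0.47
```

>>> send_rows:
  moves: "120 0 0 40 0 0 0;120 -15 30 80 0 0 0;120 -34 70 80 0 0 0;120 -54 110 80 0 0 0;120 -74 150 80 0 0 0"

```text
clock: 29.55
position: [0.476, 0.1928, 0.1835]
orientation: [-2.668, 1.565, -3.017]
force: [1.1, 0.1, 0.1]
gripper_width: 0.53
```

>>> send_rows:
  moves: "110 -20 40 0 0 0 0;110 -40 80 0 0 0 0;110 -60 120 -20 0 0 0;110 -75 145 -40 0 0 0;110 -75 145 -40 0 0 0"

```text
clock: 30.05
position: [0.3975, 0.3408, 0.1414]
orientation: [-2.618, 1.562, -2.962]
force: [0.2, -0.5, 0.2]
gripper_width: 0.567
```

>>> send_rows:
  moves: "110 0 0 0 0 0 0;110 0 0 0 0 0 0"

```text
clock: 30.25
position: [0.3978, 0.3405, 0.1417]
orientation: [-2.626, 1.562, -2.97]
force: [-0.5, 0.0, -0.4]
gripper_width: 0.57
```

```bash
python3 m.py;python3 tilt.py 2>/dev/null
```

```text
([402.0, 340.7], np.float64(0.81), [256.0, 200.0]) d [4.2 0.2]
([635.1, 384.3], np.float64(0.79), [364.0, 375.0]) d [237.3  43.8]
[397.8 340.5 141.7] [-0.84  0.45  0.03  1.93 -0.02  0.77  0.43]
x [-0.0083 -0.0013 -1.    ] rotvec fix [ 0.0013 -0.0083  0.    ] yaw fix -0.0079
```

>>> send_rows:
  moves: "110 4.5 0 -25 0 -0.008 -0.008;110 4.5 0 -65 0 -0.008 -0.008;110 4.5 0 -95 0 -0.008 -0.008;110 4.5 0 -103 0 -0.008 -0.008;110 4.5 0 -103 0 -0.008 -0.008"

```text
clock: 30.8
position: [0.403, 0.3395, 0.0388]
orientation: [-1.626, 1.568, -1.98]
force: [0.0, 0.9, 0.8]
gripper_width: 0.567
```

>>> send_rows:
  moves: "255 0 0 0 0 0 0;255 0 0 0 0 0 0;255 0 0 0 0 0 0;255 0 0 0 0 0 0"

```text
clock: 31.2
position: [0.404, 0.3401, 0.0404]
orientation: [-0.037, 1.57, -0.392]
force: [0.1, -1.9, 11.4]
gripper_width: 0.18
```

>>> send_rows:
  moves: "255 0 0 40 0 0 0;255 0 0 80 0 0 0;255 0 0 115 0 0 0;255 13 -38 115 0 0 0;255 26 -76 115 0 0 0"

```text
clock: 31.7
position: [0.4304, 0.2641, 0.1573]
orientation: [0.815, 1.567, 0.463]
force: [1.5, -0.8, -4.1]
gripper_width: 0.182
```

>>> send_rows:
  moves: "255 13 -40 0 0 0 0;255 26 -80 0 0 0 0;255 39 -120 0 0 0 0;255 52 -160 0 0 0 0;255 65 -200 0 0 0 0"

```text
clock: 32.2
position: [0.4959, 0.0625, 0.1583]
orientation: [0.786, 1.565, 0.434]
force: [0.6, 0.6, -1.2]
gripper_width: 0.183
```

>>> send_rows:
  moves: "255 10 -30 0 0 0 0;255 16 -55 -15 0 0 0;255 16 -58 -38 0 0 0;255 16 -58 -38 0 0 0;255 16 -58 -38 0 0 0"

```text
clock: 32.7
position: [0.5118, 0.005, 0.1211]
orientation: [0.835, 1.565, 0.483]
force: [0.5, 0.4, -2.5]
gripper_width: 0.179
```

```bash
python3 hd.py 39 4 190;python3 hd.py 39 4 ;python3 tilt.py 2>/dev/null
```

```text
tcp [511.8   5.  121.1] post [508.3   6. ] ratio 0.8501938248335085 move [ 1.  -3.3] down to 54.0
(array([ 0.56523228, -0.01446089, -0.29964849,  0.0255792 ]), 548, np.float64(0.7868751612826588))
tcp [512.2   5.3 121.5] post [511.7   5.2] ratio 1.0287631676007354 move [-2.5 -2.5] down to 54.0
(array([ 0.56517509, -0.01444729, -0.2990992 ,  0.02557397]), 561, np.float64(0.79812919087133))
x [ 0.0064  0.0028 -1.    ] rotvec fix [-0.0028  0.0064  0.    ] yaw fix -0.002
```

>>> send_rows:
  moves: "255 -0.7 -3.1 -5 -0.0028 0.0064 0;255 -0.7 -3.1 -13 -0.0028 0.0064 0;255 -0.7 -3.1 -13 -0.0028 0.0064 0"

```text
clock: 33.1
position: [0.5112, 0.0025, 0.1078]
orientation: [-2.65, 1.57, -3.0]
force: [-0.6, -0.5, -3.0]
gripper_width: 0.179
```

>>> send_rows:
  moves: "255 0 0 -8 0 0 0;255 0 0 -16 0 0 0;255 0 0 -16 0 0 0"

```text
clock: 33.4
position: [0.5105, 0.0024, 0.0905]
orientation: [-2.669, 1.568, -3.019]
force: [-0.1, -0.4, -2.6]
gripper_width: 0.181
```

```bash
python3 hd.py 39 4 190;python3 hd.py 39 4 
```

```text
tcp [510.5   2.4  90.5] post [507.2   3.5] ratio 0.8603024710544306 move [ 2.1 -0.8] down to 54.0
(array([ 0.56512656, -0.01450061, -0.29859662,  0.02554378]), 584, np.float64(0.8032213180062757))
tcp [510.7   2.4  91.1] post [518.5   0.6] ratio 1.4091149043015925 move [-9.3  2.1] down to 54.0
(array([ 0.56507944, -0.01444407, -0.29767361,  0.02556365]), 584, np.float64(0.7983273913729053))
```

>>> send_rows:
  moves: "255 0.5 -0.4 -12 0 0 0;255 0.5 -0.4 -24 0 0 0;255 0.5 -0.4 -36 0 0 0;255 0.5 -0.4 -37 0 0 0"

```text
clock: 33.9
position: [0.5112, 0.0019, 0.0528]
orientation: [-2.626, 1.568, -2.976]
force: [-0.0, 0.6, -2.9]
gripper_width: 0.18
```

>>> send_rows:
  moves: "135 0 0 0 0 0 0;135 0 0 0 0 0 0;135 0 0 0 0 0 0;135 0 0 15 0 0 0;135 0 0 50 0 0 0"

```text
clock: 34.4
position: [0.5097, 0.0019, 0.1017]
orientation: [-2.654, 1.564, -3.005]
force: [-0.2, -0.2, -0.0]
gripper_width: 0.469
```

>>> send_rows:
  moves: "120 0 0 40 0 0 0;120 -20 -30 80 0 0 0;120 -40 -70 100 0 0 0;120 -60 -110 100 0 0 0;120 -70 -150 100 0 0 0"

```text
clock: 34.9
position: [0.4385, -0.1497, 0.203]
orientation: [-2.574, 1.566, -2.924]
force: [0.8, -0.7, -0.4]
gripper_width: 0.53
```

```bash
python3 - <<'E'
from h import *
print(robot.observe()['position'])
p,K,T=snap('wrist','w12.png')
for o in cells(p,K,T,.014,amin=30): print(o)
q,K,T=snap('top')
for o in cells(q,K,T,.014,amin=5): 
    if o[0][0]<850 : print('top',o)
cv2.imwrite('pics/t12.png',cv2.resize(q[120:300,140:440],None,fx=2.6,fy=2.6)[:,:,::-1])
E
```

```text
[ 0.43852189 -0.14965149  0.20302262]
([508.7, 4.6], np.float64(0.83), [416.0, 192.0])
([549.4, 44.4], np.float64(0.85), [460.0, 214.0])
([566.5, -12.7], np.float64(0.82), [410.0, 244.0])
([607.7, 27.1], np.float64(0.82), [451.0, 264.0])
([623.1, -31.5], np.float64(0.82), [403.0, 289.0])
top ([717.4, 352.3], np.float64(4.56), [164.0, 148.0])
top ([617.7, -32.4], np.float64(0.35), [291.0, 178.0])
top ([603.5, 26.1], np.float64(0.31), [272.0, 183.0])
top ([562.0, -14.8], np.float64(0.4), [286.0, 197.0])
top ([547.1, 42.3], np.float64(0.47), [267.0, 202.0])
top ([505.4, 4.4], np.float64(0.39), [280.0, 216.0])
top ([376.9, 821.4], np.float64(6.26), [3.0, 263.0])
```

View pics/t12.png

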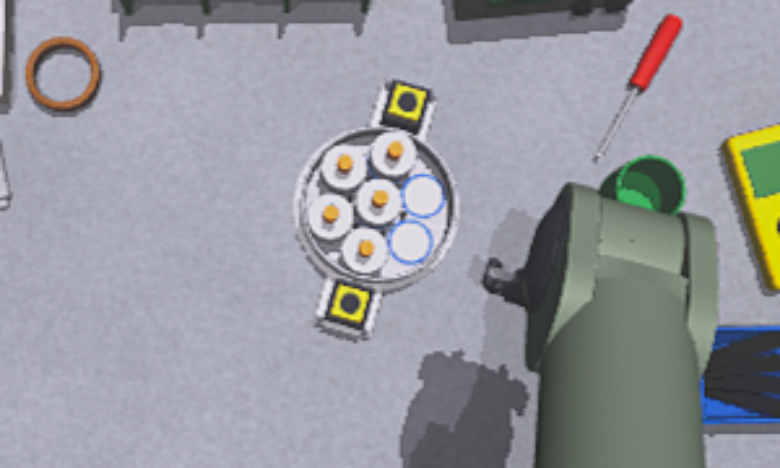

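>>> send_rows:
  moves: "60 0 -30 40 0 0 0;60 0 -60 80 0 0 0;60 0 -80 110 0 0 0;60 0 -80 110 0 0 0;60 0 -80 110 0 0 0"

```text
clock: 35.5
position: [0.4382, -0.2329, 0.3129]
orientation: [-2.274, 1.566, -2.631]
force: [0.1, 0.7, 0.0]
gripper_width: 0.768
```

```bash
cat > pu.py <<'E'
from h import *
import sys
dz=float(sys.argv[1])/1000 if len(sys.argv)>1 else 0
def red(p,K,T,g,dz=0,amin=20):
    h=cv2.cvtColor(p,cv2.COLOR_RGB2HSV).astype(int)
    m=(((h[...,0]<=4)|(h[...,0]>=172))&(h[...,1]>130)&(h[...,2]>40)).astype(np.uint8)
    n,l,s,c=cv2.connectedComponentsWithStats(m)
    for i in range(1,n):
        if s[i,4]<amin: continue
        f=least_squares(lambda q:sil(K,T,*q,.012,.10+dz,.16+dz)[0]-c[i],g,x_scale=.01)
        print((f.x*1000).round(1),'ratio',round(s[i,4]/sil(K,T,*f.x,.012,.1+dz,.16+dz)[1],2),c[i].round(),s[i,:4])
o=np.array(robot.observe()['position'])
if __name__=='__main__':
    p,K,T=snap('wrist','p1.png');red(p,K,T,[.43,-.3],dz);print((o*1000).round(1),np.round(robot.observe()['qpos'],2))
    if not dz:
        s=robot.snapshot('top');_,K,T=snap('top');red(cv2.imread('pics/top0.png')[:,:,::-1].copy(),K,T,[.43,-.3])
E
python3 pu.py; python3 tilt.py 2>/dev/null
```

```text
[ 432.9 -300.8] ratio 0.8 [201. 182.] [189 167  25  30]
[ 652.  -320.4] ratio 0.75 [249. 321.] [241 297  18  47]
[ 438.2 -232.9  312.9] [ 0.17  0.21  0.24  1.8  -0.05  1.14  1.64]
[ 720.4 -324.4] ratio 1.84 [392. 139.] [382 126  20  29]
[ 432.8 -307.6] ratio 0.53 [391. 238.] [388 234   8   9]
x [-0.007  -0.0017 -1.    ] rotvec fix [ 0.0017 -0.007   0.    ] yaw fix 0.0026
```

>>> send_rows:
  moves: "60 -2 -30 -20 0 -0.007 0;60 -5 -68 -40 0 -0.007 0;60 -5 -68 -60 0 -0.007 0;60 -5 -68 -60 0 -0.007 0;60 -5 -68 -60 0 -0.007 0"

```text
clock: 36.15
position: [0.4331, -0.299, 0.2517]
orientation: [-1.981, 1.57, -2.335]
force: [-0.4, 0.7, -0.0]
gripper_width: 0.765
```

```bash
python3 pu.py; python3 tilt.py 2>/dev/null; python3 - <<'E'
import cv2
a=cv2.imread('pics/p1.png');cv2.imwrite('pics/p1v.png',a)
E
```

```text
[ 432.6 -300.5] ratio 0.85 [252. 182.] [241 164  24  36]
[ 625.5 -328.8] ratio 0.48 [286. 331.] [275 311  21  38]
[ 433.1 -299.   251.7] [ 0.29  0.32  0.26  1.82 -0.1   1.01  1.8 ]
[ 720.4 -324.4] ratio 1.84 [392. 139.] [382 126  20  29]
[ 432.8 -307.6] ratio 0.53 [391. 238.] [388 234   8   9]
x [ 0.0013 -0.002  -1.    ] rotvec fix [0.002  0.0013 0.    ] yaw fix 0.0015
```

View pics/p1v.png

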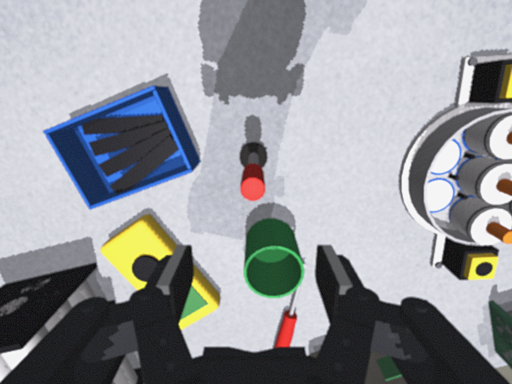

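>>> send_rows:
  moves: "60 -0.5 -1.5 -45 0.002 0.001 0;60 -0.5 -1.5 -90 0.002 0.001 0;60 -0.5 -1.5 -130 0.002 0.001 0;60 -0.5 -1.5 -155 0.002 0.001 0;60 -0.5 -1.5 -158 0.002 0.001 0"

```text
clock: 36.8
position: [0.4324, -0.2998, 0.0929]
orientation: [2.901, 1.568, 2.548]
force: [0.9, -0.0, 0.9]
gripper_width: 0.766
```

```bash
python3 - <<'E'
from h import *
p=cv2.imread('pics/p1.png')[:,:,::-1].copy();_,K,_=snap('wrist')
s=robot.observe()
# pose at p1: reported
from rig import robot as r
sn=r.snapshot('wrist');T=np.eye(4);T[:3,:3]=R.from_euler('xyz',[-1.981,1.57,-2.335]).as_matrix();T[:3,3]=[.4331,-.299,.2517];T=T@np.array(sn['T_tool_cam'])
h=cv2.cvtColor(p,cv2.COLOR_RGB2HSV).astype(int)
m=((h[...,0]>=50)&(h[...,0]<=85)&(h[...,1]>90)).astype(np.uint8)
n,l,st,c=cv2.connectedComponentsWithStats(m)
for i in range(1,n):
    if st[i,4]>300:
        mm=(l==i).astype(np.uint8);k,_=cv2.findContours(mm,cv2.RETR_EXTERNAL,cv2.CHAIN_APPROX_NONE)
        M=cv2.moments(max(k,key=cv2.contourArea));ce=np.array([M['m10'],M['m01']])/M['m00']
        f=least_squares(lambda q:sil(K,T,*q,.04,0,.09)[0]-ce,[.56,-.31],x_scale=.01)
        print(st[i],ce,f.x,M['m00']/sil(K,T,*f.x,.04,0,.09)[1],'rim ray',ray(K,T,274,270,.09))
print(s['position'],s['force'])
E
python3 tilt.py 2>/dev/null
```

```text
[ 244  219   60   79 3734] [272.27984389 259.46033058] [ 0.57204936 -0.32269107] 0.9153883103391046 rim ray [ 0.56739389 -0.32067965  0.09      ]
[180 286  27  33 395] [192.07548054 302.55883732] [ 0.60211569 -0.46030524] 0.09015627250137624 rim ray [ 0.56739389 -0.32067965  0.09      ]
[ 0.4329392  -0.30032209  0.09416257] [-0.79387892  0.74327386 -0.30257357]
x [ 6.e-04 -1.e-04 -1.e+00] rotvec fix [0.0001 0.0006 0.    ] yaw fix 0.0011
```

>>> send_rows:
  moves: "255 0 0 0 0 0 0;255 0 0 0 0 0 0;255 0 0 0 0 0 0;255 0 0 0 0 0 0;255 0 0 0 0 0 0"
  force: 100

```text
clock: 37.4
position: [0.4344, -0.3013, 0.0968]
orientation: [0.015, 1.568, -0.339]
force: [-1.7, 1.9, 15.8]
gripper_width: 0.257
```

>>> send_rows:
  moves: "255 0 0 30 0 0 0;255 0 0 70 0 0 0;255 0 0 110 0 0 0;255 0 0 115 0 0 0;255 0 0 115 0 0 0"

```text
clock: 37.9
position: [0.4348, -0.3013, 0.2129]
orientation: [0.014, 1.565, -0.34]
force: [0.4, 0.5, -3.1]
gripper_width: 0.259
```

```bash
python3 tilt.py 2>/dev/null; python3 - <<'E'
from h import *
s=robot.observe();print(s['position'],s['force'],s['gripper_width'],np.round(s['qpos'],2))
q,_,_=snap('scene');cv2.imwrite('pics/s13.png',cv2.resize(q[60:300,60:280],None,fx=2.3,fy=2.3)[:,:,::-1])
c=np.array([.5646,-.0143]);u=np.array([np.cos(.2955),-np.sin(.2955)])
print('near',c-.123*u,'far',c+.123*u)
E
```

```text
x [ 0.0051 -0.0018 -1.    ] rotvec fix [0.0018 0.0051 0.    ] yaw fix 0.0009
[ 0.43480796 -0.30133554  0.21293969] [ 0.42119097  0.52897733 -3.10160903] 0.25871249004533303 [ 0.3   0.37  0.26  1.86 -0.12  0.92  1.83]
near [0.44693123 0.02151984] far [ 0.68226877 -0.05011984]
```

>>> send_rows:
  moves: "255 2 45 0 0.0018 0.005 0;255 4 90 0 0.0018 0.005 0;255 6 135 0 0.0018 0.005 0;255 8 180 0 0.0018 0.005 0;255 10 225 0 0.0018 0.005 0"

```text
clock: 38.45
position: [0.4432, -0.0741, 0.2104]
orientation: [-3.024, 1.567, 2.905]
force: [1.7, 1.1, -3.0]
gripper_width: 0.257
```

>>> send_rows:
  moves: "255 2 40 0 0 0 0;255 3 75 0 0 0 0;255 4 94 -10 0 0 0;255 4 94 -30 0 0 0;255 4 94 -30 0 0 0"

```text
clock: 38.95
position: [0.4452, 0.0201, 0.1776]
orientation: [-2.79, 1.561, 3.141]
force: [-0.2, -0.8, -3.4]
gripper_width: 0.259
```

>>> send_rows:
  moves: "255 0 0 0 0 0 0"

```text
clock: 39.05
position: [0.4448, 0.0196, 0.1772]
orientation: [-2.744, 1.56, -3.097]
force: [0.6, -0.1, -3.1]
gripper_width: 0.258
```

```bash
python3 tilt.py 2>/dev/null; python3 pu.py 86.5; python3 - <<'E'
from h import *
p,K,T=snap('wrist','w14.png')
h=cv2.cvtColor(p,cv2.COLOR_RGB2HSV).astype(int)
m=((h[...,0]>=22)&(h[...,0]<=35)&(h[...,1]>130)&(h[...,2]>60)).astype(np.uint8)
n,l,s,c=cv2.connectedComponentsWithStats(m)
for i in range(1,n):
    if s[i,4]>30: print(s[i],(ray(K,T,s[i,0]+s[i,2]/2,s[i,1]+s[i,3]/2,.065)*1000).round(1))
E
```

```text
x [-1.120e-02 -5.000e-04 -9.999e-01] rotvec fix [ 0.0005 -0.0112  0.    ] yaw fix 0.0002
[439.5  21.6] ratio 0.84 [254. 271.] [227 218  55 100]
[444.8  19.6 177.2] [-0.27  0.29  0.11  2.08 -0.05  0.79  1.09]
[256 163  20  20 151] [438.1  34.2  65. ]
[238 165  13   7  48] [426.6  15.9  65. ]
```

View pics/w14.png

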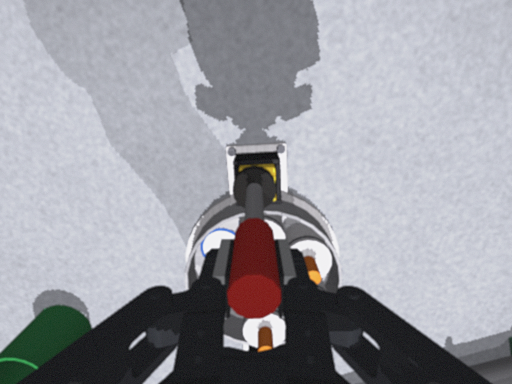

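```bash
python3 - <<'E'
from h import *
s=robot.observe();o=np.array(s['position']);x=R.from_euler('xyz',s['orientation']).as_matrix()[:,0]
p,K,T=snap('wrist')
b=o[2]-.0968
for cx in(-4,-1.7,0):
    off=np.array([cx,-cx*.37])/1000
    f=o[:2]+off+x[:2]*.09
    P=np.array([proj(K,T,[f[0]+.02*np.cos(a),f[1]+.02*np.sin(a),z]) for z in(b,b+.014) for a in A])
    print(cx,f.round(4),P.min(0).round(1),P.max(0).round(1))
cl=[proj(K,T,[.4469,.0215,.065]+np.array([.018*i,.018*j,0])) for i in(-1,1) for j in(-1,1)];print('clip',np.round(cl,1).tolist())
g=cv2.cvtColor(p,cv2.COLOR_RGB2GRAY);print(g[150:216:2,[244,254,264]].T)
print(g[176:200:6,228:284:2])
E
```

```text
-4 [0.44   0.0211] [231.6 162.2] [276.3 208.3]
-1.7 [0.4423 0.0202] [231.7 164.8] [276.2 210.8]
0 [0.444  0.0196] [231.7 166.8] [276.1 212.7]
clip [[233.4, 174.4], [267.8, 162.0], [246.3, 206.4], [279.6, 194.9]]
[[195 137  16  27  23  26  38  59  97  59  26  35  41  46  49  49  50  54
   50  47  49  49  48  50  49  49  51  51  50  66  75 125 157]
 [183  87  17  22  23  31  31  76  44  28  35  39  29  37  35  38  43  77
   77  78  80  77  76  77  78  77  78  78  77  80  77  79  79]
 [173  56  25  16  20  38  37  90 119 104  30  41  56  57  56  55  54  56
   56  57  55  53  50  51  46  53  48  52  50  67 132 156  95]]
[[218 243 246 124  28  51  50  51  46  51  33  34  33  37  38  42  40  57
   57  57  58  45  87 173  77  62 163 244]
 [195 243 241  91  46  48  50  49  50  50  35  39  42  43  46  34  40  54
   54  54  60  53  55  88  57  62 152 244]
 [172 243 209  49  50  48  50  50  47  51  71  77  79  78  73  78  74  59
   57  55  50  56  59  53  53  61 127 246]
 [104 187 150  58  49  49  51  51  48  64  74  74  77  76  75  76  72  58
   50  55  54  56  56  53  46  57  67 143]]
```

>>> send_rows:
  moves: "255 3.7 1.2 -3 0.0005 -0.0112 0;255 3.7 1.2 -8 0.0005 -0.0112 0;255 3.7 1.2 -11 0.0005 -0.0112 0;255 3.7 1.2 -11 0.0005 -0.0112 0"

```text
clock: 39.6
position: [0.4487, 0.0208, 0.1664]
orientation: [0.646, 1.57, 0.293]
force: [0.8, -0.0, -3.0]
gripper_width: 0.255
```

>>> send_rows:
  moves: "255 0 0 -2 0 0 0;255 0 0 -4 0 0 0;255 0 0 -6 0 0 0;255 0 0 -7 0 0 0;255 0 0 -8 0 0 0"

```text
clock: 40.1
position: [0.4489, 0.0208, 0.1586]
orientation: [0.6, 1.569, 0.247]
force: [-1.4, -0.7, 6.4]
gripper_width: 0.258
```

```bash
python3 tilt.py 2>/dev/null; python3 -c "
from rig import robot;s=robot.observe();print(s['position'],s['force'],s['gripper_width'])"
```

```text
x [ 1.5e-03  4.0e-04 -1.0e+00] rotvec fix [-0.0004  0.0015  0.    ] yaw fix 0.0005
[0.4488997  0.02078142 0.15864567] [-1.44643894 -0.67851078  6.36758375] 0.2578906926370488
```

>>> send_rows:
  moves: "255 0 0 -1.5 0 0 0;255 0 0 -3 0 0 0;255 0 0 -4 0 0 0;255 0 0 -5 0 0 0;255 0 0 -6 0 0 0"

```text
clock: 40.6
position: [0.449, 0.0208, 0.1528]
orientation: [0.592, 1.569, 0.239]
force: [-2.2, -0.9, 8.6]
gripper_width: 0.261
```

>>> send_rows:
  moves: "255 0 0 -1.5 0 0 0;255 0 0 -3 0 0 0;255 0 0 -3 0 0 0"

```text
clock: 40.9
position: [0.4508, 0.0208, 0.1524]
orientation: [0.566, 1.565, 0.212]
force: [-10.6, -1.9, 60.5]
gripper_width: 0.257
```

>>> send_rows:
  moves: "255 -1.5 0 10 0 0 0;255 -1.5 0 45 0 0 0;255 -1.5 0 75 0 0 0;255 40 -12 78 0 0 0;255 80 -25 78 0 0 0"

```text
clock: 41.4
position: [0.5325, -0.004, 0.2322]
orientation: [0.578, 1.561, 0.226]
force: [-0.0, 0.4, -3.7]
gripper_width: 0.255
```

>>> send_rows:
  moves: "255 40 -12 0 0 0 0;255 80 -24 0 0 0 0;255 120 -36 0 0 0 0;255 152 -46 0 0 0 0;255 152 -46 0 0 0 0"

```text
clock: 41.9
position: [0.6868, -0.0517, 0.2305]
orientation: [0.481, 1.562, 0.127]
force: [-1.5, -0.2, -4.1]
gripper_width: 0.259
```

>>> send_rows:
  moves: "255 0 0 -25 0 0 0;255 0 0 -45 0 0 0;255 0 0 -45 0 0 0;255 0 0 -45 0 0 0"

```text
clock: 42.3
position: [0.6867, -0.0515, 0.186]
orientation: [0.486, 1.562, 0.133]
force: [0.3, -0.1, -2.8]
gripper_width: 0.254
```

```bash
python3 tilt.py 2>/dev/null; python3 - <<'E'
from h import *
s=robot.observe();o=np.array(s['position']);x=R.from_euler('xyz',s['orientation']).as_matrix()[:,0]
p,K,T=snap('wrist','w15.png');b=o[2]-.0966;print(o,s['force'])
f=o[:2]+np.array([-.0017,.0007])+x[:2]*.09
P=np.array([proj(K,T,[f[0]+.02*np.cos(a),f[1]+.02*np.sin(a),z]) for z in(b,b+.014) for a in A])
print(f.round(4),P.min(0).round(1),P.max(0).round(1))
g=cv2.cvtColor(p,cv2.COLOR_RGB2GRAY);print(g[150:220:2,[244,254,264]].T)
h=cv2.cvtColor(p,cv2.COLOR_RGB2HSV).astype(int)
m=((h[...,0]>=22)&(h[...,0]<=35)&(h[...,1]>130)&(h[...,2]>60)).astype(np.uint8)
n,l,st,c=cv2.connectedComponentsWithStats(m);print(st[1:][st[1:,4]>15])
print(np.round([proj(K,T,[.6823+.018*(i*.957+j*.291),-.0501+.018*(-.291*i+.957*j),.065]) for i in(-1,1) for j in(-1,1)],0).tolist())
E
```

```text
x [ 0.0084  0.0011 -1.    ] rotvec fix [-0.0011  0.0084  0.    ] yaw fix 0.0007
[ 0.68665854 -0.05149711  0.18603264] [ 0.31815674 -0.07054424 -2.83667372]
[ 0.6857 -0.0507] [231.8 164.8] [276.3 210.9]
[[ 21  32  47 104 128 145 145 145 141  66  22  44  56  53  57  53  53  52
   54  55  53  56  53  55  58  53  56  53  57 140 161 154 156 152 139]
 [ 29  34  63 111 139 144 141  71  19  24  38  34  33  36  31  35  48  79
   83  83  83  81  81  84  84  83  83  79  85  85  84  81  84  82  61]
 [ 36  34  91 121 178 185 185 184 160 102  36  52  58  58  56  56  50  54
   53  52  53  58  49  53  54  56  53  49  63 152 182 177 167 159 168]]
[[235 153  37  22 528]]
[[234.0, 159.0], [270.0, 157.0], [237.0, 193.0], [272.0, 191.0]]
```

>>> send_rows:
  moves: "255 -2.6 0.7 -6 -0.001 0.0084 0;255 -2.6 0.7 -14 -0.001 0.0084 0;255 -2.6 0.7 -20 -0.001 0.0084 0;255 -2.6 0.7 -20 -0.001 0.0084 0"

```text
clock: 42.75
position: [0.684, -0.0508, 0.1656]
orientation: [2.441, 1.571, 2.088]
force: [0.4, -0.5, -3.0]
gripper_width: 0.258
```

>>> send_rows:
  moves: "255 0 0 -2 0 0 0;255 0 0 -4 0 0 0;255 0 0 -6 0 0 0;255 0 0 -8 0 0 0;255 0 0 -9 0 0 0"

```text
clock: 43.25
position: [0.6843, -0.0508, 0.1573]
orientation: [0.522, 1.57, 0.169]
force: [-2.3, -0.4, 6.1]
gripper_width: 0.259
```

>>> send_rows:
  moves: "255 0 0 -1.5 0 0 0;255 0 0 -3 0 0 0;255 0 0 -4 0 0 0;255 0 0 -5 0 0 0"

```text
clock: 43.65
position: [0.6846, -0.051, 0.153]
orientation: [0.415, 1.569, 0.061]
force: [-3.0, -0.4, 7.0]
gripper_width: 0.258
```

>>> send_rows:
  moves: "255 0 0 -1.5 0 0 0;255 0 0 -3 0 0 0;255 0 0 -3.5 0 0 0;255 0 0 -3.5 0 0 0"

```text
clock: 44.05
position: [0.6857, -0.0513, 0.1527]
orientation: [0.37, 1.565, 0.016]
force: [-9.1, 0.1, 31.5]
gripper_width: 0.258
```

>>> send_rows:
  moves: "255 0 0 -1.2 0 0 0;255 0 0 -1.2 0 0 0;255 -1 0 20 0 0 0;255 -1 0 60 0 0 0;255 -1 0 85 0 0 0"

```text
clock: 44.55
position: [0.6852, -0.0514, 0.2399]
orientation: [0.353, 1.564, -0.001]
force: [0.6, 0.6, -2.6]
gripper_width: 0.257
```

>>> send_rows:
  moves: "255 -15 -36 0 0 0 0;255 -30 -72 0 0 0 0;255 -47 -110 0 0 0 0;255 -64 -150 0 0 0 0;255 -80 -190 0 0 0 0"

```text
clock: 45.05
position: [0.6043, -0.2428, 0.2399]
orientation: [0.352, 1.564, -0.002]
force: [0.6, -0.8, -2.7]
gripper_width: 0.259
```

>>> send_rows:
  moves: "255 -15 -36 0 0 0 0;255 -34 -80 0 0 0 0;255 -34 -80 0 0 0 0;255 -34 -80 0 0 0 0"

```text
clock: 45.45
position: [0.5696, -0.324, 0.2396]
orientation: [0.349, 1.564, -0.007]
force: [0.3, 1.2, -3.6]
gripper_width: 0.259
```

```bash
python3 tilt.py 2>/dev/null; python3 - <<'E'
from h import *
s=robot.observe();print(s['position'],s['force'],np.round(s['qpos'],2))
p,K,T=snap('wrist','w16.png')
h=cv2.cvtColor(p,cv2.COLOR_RGB2HSV).astype(int)
m=((h[...,0]>=50)&(h[...,0]<=85)&(h[...,1]>90)).astype(np.uint8)
n,l,st,c=cv2.connectedComponentsWithStats(m)
for i in range(1,n):
    if st[i,4]>200: print(st[i])
P=np.array([proj(K,T,[.568+.04*np.cos(a),-.321+.04*np.sin(a),z]) for z in(0,.09) for a in A]);print(P.min(0),P.max(0),P[40:].min(0),P[40:].max(0))
cv2.imwrite('pics/w16m.png',m*255)
p,K,T=snap('top')
for o in cells(p,K,T,.014,amin=5):
    if 450<o[0][0]<700: print('top',o)
E
```

```text
x [ 0.0068 -0.     -1.    ] rotvec fix [0.     0.0068 0.    ] yaw fix 0.0035
[ 0.56959373 -0.32396773  0.23962532] [ 0.30423274  1.21085696 -3.5739119 ] [ 0.31  0.55  0.19  1.49 -0.11  1.11  1.73]
[ 220  129   71   72 2770]
[ 119  196   64   56 1856]
[ 377  273   70   37 1086]
[219.56849544 124.59187075] [291.5472549  203.51720992] [219.56849544 133.60298924] [291.5472549  203.51720992]
top ([617.7, -32.4], np.float64(0.35), [291.0, 178.0])
top ([603.4, 26.4], np.float64(0.29), [272.0, 183.0])
top ([562.0, -14.4], np.float64(0.4), [286.0, 197.0])
top ([546.9, 42.2], np.float64(0.44), [267.0, 202.0])
top ([505.7, 4.3], np.float64(0.47), [280.0, 216.0])
```

>>> send_rows:
  moves: "255 -0.9 2 -10 0 0.0068 0;255 -0.9 2 -45 0 0.0068 0;255 -0.9 2 -80 0 0.0068 0;255 -0.9 2 -110 0 0.0068 0;255 -0.9 2 -127 0 0.0068 0"

```text
clock: 46.05
position: [0.5692, -0.3177, 0.1092]
orientation: [2.791, 1.567, 2.44]
force: [-0.2, 0.9, -2.8]
gripper_width: 0.256
```

>>> send_rows:
  moves: "255 0 0 -3 0 0 0;255 0 0 -6 0 0 0;255 0 0 -7 0 0 0;255 0 0 -7 0 0 0"

```text
clock: 46.45
position: [0.57, -0.3173, 0.1031]
orientation: [2.575, 1.568, 2.225]
force: [0.4, -0.4, -1.6]
gripper_width: 0.256
```

```bash
python3 tilt.py 2>/dev/null; python3 -c "
from rig import robot;s=robot.observe();print(s['position'],s['force'])"
```

```text
x [-0.0016  0.0021 -1.    ] rotvec fix [-0.0021 -0.0016 -0.    ] yaw fix -0.0025
[ 0.56996211 -0.31734748  0.10305391] [ 0.38180586 -0.3982923  -1.60339462]
```

>>> send_rows:
  moves: "255 0 0 -0.8 -0.002 -0.0016 0;255 0 0 -0.8 -0.002 -0.0016 0"

```text
clock: 46.65
position: [0.5703, -0.3173, 0.103]
orientation: [-0.067, 1.57, -0.417]
force: [-1.8, 2.2, 6.6]
gripper_width: 0.26
```

>>> send_rows:
  moves: "180 0 0 0 0 0 0;130 0 0 0 0 0 0;90 0 0 0 0 0 0;60 0 0 0 0 0 0;60 0 0 0 0 0 0"

```text
clock: 47.15
position: [0.5702, -0.3174, 0.1029]
orientation: [-0.131, 1.57, -0.481]
force: [-0.3, 0.5, 0.4]
gripper_width: 0.766
```

>>> send_rows:
  moves: "60 0 0 20 0 0 0;60 0 0 50 0 0 0;60 0 0 90 0 0 0;60 0 0 130 0 0 0;60 0 0 160 0 0 0"

```text
clock: 47.65
position: [0.5705, -0.3176, 0.2656]
orientation: [-0.109, 1.568, -0.459]
force: [-0.3, 0.6, 0.0]
gripper_width: 0.765
```

>>> send_rows:
  moves: "60 -15 20 0 0 0 0;60 -40 40 20 0 0 0;60 -70 60 30 0 0 0;60 -80 80 30 0 0 0;60 -80 80 30 0 0 0"

```text
clock: 48.15
position: [0.4897, -0.2356, 0.2966]
orientation: [0.203, 1.567, -0.145]
force: [0.2, -0.9, -0.1]
gripper_width: 0.766
```

```bash
python3 pu.py 6; python3 - <<'E'
from h import *
from scipy.spatial.transform import Rotation
p,K,T=snap('wrist','w17.png')
for o in cells(p,K,T,.014,amin=30):
    if .5<o[1]<1.5: print(o)
print('circles',circles(p,K,T)[0])
h=cv2.cvtColor(p,cv2.COLOR_RGB2HSV).astype(int)
def bb(m,name,mn):
    n,l,s,c=cv2.connectedComponentsWithStats(m.astype(np.uint8))
    for i in range(1,n):
        if s[i,4]>mn: print(name,s[i],c[i].round(1))
bb((h[...,0]>=22)&(h[...,0]<=35)&(h[...,1]>130)&(h[...,2]>60),'yel',60)
for n,q in(('near',(.4469,.0215)),('far',(.6823,-.0501))):
    for z in(.056,.066): print(n,z,proj(K,T,[*q,z]).round(1))
print('cup',proj(K,T,[.567,-.321,.09]),'pusher top pred',proj(K,T,[.568,-.317,.166]))
E
```

```text
[ 568.9 -316.9] ratio 0.85 [214. 250.] [203 231  23  39]
[ 656.4 -317.7] ratio 0.75 [239. 304.] [230 279  19  50]
[ 489.7 -235.6  296.6] [ 0.19  0.31  0.19  1.71 -0.06  1.13  1.63]
([508.4, 5.5], np.float64(0.81), [440.0, 108.0])
([548.7, 44.7], np.float64(0.78), [475.0, 128.0])
([566.0, -11.9], np.float64(0.81), [433.0, 155.0])
([607.0, 27.4], np.float64(0.78), [467.0, 174.0])
([622.4, -30.4], np.float64(0.79), [426.0, 197.0])
circles [ 0.56494877 -0.01314597 -0.29494225  0.02549593]
yel [418  38  34  35 764] [434.1  54.6]
yel [  62  185  108  108 3869] [111.7 227.1]
yel [397 218  28  25 459] [410.4 230.1]
near 0.056 [434.1  55. ]
near 0.066 [438.9  54. ]
far 0.056 [410.3 230.6]
far 0.066 [413.7 233.6]
cup [216.24433616 231.26506492] pusher top pred [211.89879976 260.20415103]
```

```bash
python3 -c "
from rig import robot
print(robot.close_job())"
```

```text
the job is handed in; nothing more can be done
None
```

The job is handed in at about 48 s on the robot's clock. Five cells were there, and all stand upright in the tin on the middle circle and ring circles 1 to 4. Both clips were pressed with the pusher's foot, and the pusher stands upright in the green cup.

**Last checks:**
- **Cells:** each post measured within about 3 mm of its circle's centre. The cell on ring circle 1 is the least exact, at about 2–3 mm off.
- **Clips:** both ended on a hard stop, at wrist forces of about 60 N (near) and 31 N or more (far). The final wrist image puts both tops at 56 mm, flush with their housings.
- **Pusher:** its handle measured at (569, -317) mm, about 4 mm from the cup's centre. The gripper was withdrawn and touching nothing.
- **Bystanders:** the tape roll had not moved when last checked, after the cells were packed. The screwdriver and spray can were not approached, but I took no separate final measurement of them.

**What went wrong or disagreed:**
- **First grasp:** it closed on nothing, because the fingertips sit about 20 mm higher than the reported tool point. I worked to that offset from then on.
- **Third cell:** it struck something on its first way down into the tin, with about 20 N at the wrist. I set it back on the table, gripped it again and placed it cleanly.
- **Top camera:** its readings of the placed cells came out 3–4 mm off in x, because only parts of the posts were visible. I relied on the wrist camera instead.

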